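# Pin the link bar onto the busbar joint rig

## Task

Slide the bar with two holes out from between the plain bars in the tray, to make room for the fingers, and lay it flat across the gap of the joint rig so that its holes lie over the holes of the two fixed bar ends. Then take the tapered pin from its stand and push it down through the link bar and the fixed bar end at either side, until its collar rests on the link bar. Leave the two plain bars in their places in the tray.

Things in the scene. Friction and masses are not known exactly. Their poses are not given: they have to be found in the camera images.
- link_mid (a point): Centre (half-way up) of the loose link bar: copper-clad aluminium, 140 long (its x) x 40 wide (y) x 16 thick (z) mm, 0.3 kg, with two 19 mm through holes 45 mm either side of its centre along x; the same either way round. It starts in one of the tray's three lanes, packed beside the two plain bars (gaps 1 mm), along the tray's x, and slides along its lane when its end is pushed.
- bar1_mid (a point): Centre of the first plain bar in the tray: loose copper-clad aluminium, 140 x 40 x 16 mm like the link bar, but without holes.
- bar2_mid (a point): Centre of the second plain bar in the tray: like the first.
- tray: Fixed plywood tray, origin under its centre on the table; floor 300 (x) x 136 (y) x 4 mm. Three bars lie side by side across y on its -x half, outer ends 3 to 9 mm inside its open -x edge. Rails 22 mm high flank the -x half only; the +x half is bare floor: a bar pushed about 110 mm along the tray's +x lies there with room for fingers at both long sides of its middle.
- rig: Fixed joint rig, origin under its centre on the table: base plate 180 (x) x 90 (y) x 10 mm; two copper-clad bar ends in line along x, 34 wide, 16 thick, tops 80 mm above the table, from 22 to 80 mm either side of the centre, open gap of 44 mm between. Each has an 18 mm through hole 45 mm from the centre, 54 mm free height below it, and a 22 mm post below it 71 mm from the centre.
- rig_mid (a point): Point midway between the two bar ends of the rig, level with their top faces (80 mm up); axes as the rig's.
- rig_left (a point): Centre of the hole in the rig's bar end on its +x side, on the top face (80 mm up).
- rig_right (a point): Centre of the hole in the rig's bar end on its -x side, on the top face (80 mm up).
- pin_mid (a point): Half-way point of the loose steel tapered pin, 126 mm long, 0.2 kg, z up its axis to the grip. From the tip: taper from 7 to 16 mm diameter over 25 mm, 16 mm shank up to 80, collar of 32 mm diameter (80 to 86), round grip of 22 mm diameter (86 to 126). This point is 63 mm above the tip, 17 below the collar, 43 below mid-grip. It starts upright in its stand, collar on the stand's top.
- pin_stand: Fixed plywood block 60 x 60 x 88 mm high that holds the pin in a 20 mm hole in the middle of its top, 84 deep; origin under its centre. The pin lifts straight out. A block of the same kind, which may stand in the other place, holds a T-handled key that is not needed.
Mind the look-alikes: they are no part of the job. What is meant by the part that bears pin_mid is not blue or yellow, and is the larger of those in its own colour.

How it is judged:
By the outcome, as a careful person would: the job done as asked, in the order asked, and still so for the second after the job is handed in, with the robot touching nothing.
It also fails if it takes over 70 s, if anything falls off the work surface, if the arm or the gripper's body presses on something with over 40 N, if the wrist force passes 120 N, or if a joint passes its speed limit or range.

## Robot

A 6-joint arm with a two-finger parallel gripper is mounted at the origin on the work surface. World frame = base frame: x ahead of the robot, y to its left, z up, the work surface at z = 0. Lengths are in m, angles in rad, forces in N, time in s.
With the tool pointing down it reaches from about 0.35 to 0.975 m from the base axis. Payload 4.9 kg.
Tool frame: the origin (TCP) lies midway between the tips of the shut fingers; the grasp point (between the pads) lies 19 mm behind it; z points along the fingers, y is the direction in which the jaws open and shut (so a half turn about z gives the same grasp; the last joint's range is limited). The gripper opens to 85 mm and grips with 20 to 120 N. Pads are 22 mm wide; open, the fingers measure 114 mm over their backs; the gripper's body (76 mm by 85 mm) begins 54 mm behind the grasp point. The pads swing forward as they close: fully open they stand 13 mm farther back than shut.
Start: joints at [1.041, 0.053, 1.613, -0, 1.476, -0.119], TCP at [0.25, 0.573, 0.231] pointing down, gripper open.
Joint ranges: [-3.01, 3.01], [-1.01, 2.22], [0.06, 2.58], [-1.02, 4.17], [0.09, 2.62], [-3.14, 3.14]. Speed limits (rad/s): [2.57, 2.57, 3.14, 3.14, 3.14, 3.14].

## Interface

Orientations are given as a unit quaternion [w, x, y, z].
In Python, from plant import state, grab_frame, camera_info, job_done, cut_out gives the robot as it stands.
- The arm moves only by the tool step_arm, never from a script. Its argument "moves" is a list of rows, each a list of 7 numbers: the shift along the tool's x, y, z in m, then the turn, a rotation vector about the tool's x, y, z in rad, then the finger opening in m, from 0 to 0.0854. A call has 1 to 8 rows; each row shifts and turns the commanded pose from where the row before left it, along the tool's axes as they then stand; what a row does not reach is not made up. A row lasts 1/10 s, in which the tool goes at most 50 mm and 8.59 degrees, less where a joint would pass 70% of its speed; a pose out of reach is approached as far as the arm can. A call is refused whole if a number of a shift passes 0.05 or a number of a turn 0.15, either way. A call with a gripper value outside its range is refused whole. The fingers move at their own pace and stop on an object; the grip force is fixed at half the most. Time passes only in rows, so rows that do not move let the fingers close. It gives the time, the measured TCP pose, the force and the opening at its end, in the units of the state.
- state(): the state, without advancing time (a new reading comes with each control period).
- grab_frame(name): name is "scene" or "top"; returns (picture, depth): 480x640x3 uint8, red, green, blue; 480x640 float32, m along the optical axis (not along the pixel's ray), 0 where there is no reading.
- camera_info(name): a dict with "intrinsics" (3x3 intrinsics, pixels), "dist_coeffs" ([k1, k2, p1, p2, k3] as OpenCV has them; the pictures are not rectified), "world_from_camera" (4x4, takes a point from camera to world coordinates). Camera axes: x right, y down, z forward; pixel columns grow to the right and rows downward; lengths in m; the calibration is good to about 2 mm. A picture is of the moment at which its call begins. camera_info takes no time and is no camera call.
- job_done(): hands the job in, once; it reports no verdict.
Trained networks look in the newest picture that a camera, given by its name, has taken for a name from the list of things; names that differ only in an ending like _2 or _b are one class to them, and where a whole thing is asked for, a point or a joint stands for the part that bears it (a point fixed in the world has none). Each returns a list of dicts, best first, with "conf" (0 to 1); they miss things now and then, are a little off and sometimes report something else, mostly with a low value. They report only what shows in the picture. A call takes as long as a camera call. They do not tell look-alikes from the thing itself.
- cut_out(camera, query): "mask" (480x640 bool, what is visible of it) and "point" ([column, row] in pixels, amid what is visible of it).
The state is a dict: "time": time; "joint_pos": joint angles; "joint_vel": joint speeds; "joint_efforts": joint torques, N m; "tool_pos": TCP position; "tool_rot": TCP orientation; "contact_force": force on the tool from outside, world axes, zero at the start; "ft_torque": the same for the moment, N m; "gripper_width": opening from 0.0 (shut) to 1.0 (fully open).
Only numpy, scipy, OpenCV 4.12 (cv2) and the standard library are available. Lean on these libraries where they do the work, as an engineer would, in place of code of your own. Each camera call takes 0.05 s, during which the arm holds its last target.

## Working session

There is one attempt and no reset: what is moved stays moved. The work goes in short steps, Python scripts to look and compute and a tool call to move; the robot and the scene stay as the last step left them, time stands still between calls to the robot, and variables do not carry over. Pictures are saved under pics/ and viewed, and the job is handed in when it is done.

Besides the shell and the picture viewer there is one more tool, called after "Emit:" as name(argument=value, ...) on one line, values as JSON. step_arm: Moves the arm, as the interface text tells. Its arguments: {"type":"object","properties":{"moves":{"type":"array"}},"required":["moves"]}

```bash
ls; mkdir -p pics
python3 - <<'E'
from plant import *
import cv2,json
print(state())
for n in("scene","top"):
    p,d=grab_frame(n); cv2.imwrite(f"pics/{n}0.png",p[:,:,::-1]); print(n,camera_info(n))
E
```

```text
pics
{'time': 0.0, 'joint_pos': array([ 1.04098960e+00,  5.33703594e-02,  1.61429173e+00, -7.35716446e-06,
        1.47599017e+00, -1.19010582e-01]), 'joint_vel': array([-9.02361265e-05, -3.36977273e-04, -1.23223105e-03, -5.67793020e-04,
        1.15756823e-04,  6.07686503e-04]), 'joint_efforts': array([ 2.46590374e-03, -3.93664169e+01, -3.70183182e+01,  1.12190696e-04,
        7.01955709e-03,  2.26301222e-05]), 'tool_pos': array([0.24927927, 0.57246015, 0.230056  ]), 'tool_rot': array([-3.24776916e-04,  2.03956427e-01,  9.78979425e-01, -9.77253889e-04]), 'contact_force': array([-0.03391569,  0.12255425, -0.55478926]), 'ft_torque': array([ 0.03029892, -0.00630425, -0.02293164]), 'gripper_width': 1.0004721111844874}
scene {'intrinsics': array([[535.17599819,   0.        , 312.88951904],
       [  0.        , 535.17599819, 239.3467897 ],
       [  0.        ,   0.        ,   1.        ]]), 'dist_coeffs': array([0.03774037, 0.        , 0.        , 0.        , 0.        ]), 'world_from_camera': array([[ 0.55364766,  0.54731538, -0.62763058,  1.17763203],
       [ 0.83258338, -0.37892734,  0.40400371, -0.3682611 ],
       [-0.01670894, -0.74623049, -0.66547792,  0.74442192],
       [ 0.        ,  0.        ,  0.        ,  1.        ]])}
top {'intrinsics': array([[594.3609664 ,   0.        , 312.93766716],
       [  0.        , 594.3609664 , 232.92922997],
       [  0.        ,   0.        ,   1.        ]]), 'dist_coeffs': array([0.00657643, 0.        , 0.        , 0.        , 0.        ]), 'world_from_camera': array([[ 1.82673241e-02, -9.98300941e-01,  5.53311447e-02,
         4.97382181e-01],
       [-9.99832623e-01, -1.81831428e-02,  2.02450052e-03,
         6.19276183e-02],
       [-1.01496667e-03, -5.53588658e-02, -9.98466006e-01,
         1.35191490e+00],
       [ 0.00000000e+00,  0.00000000e+00,  0.00000000e+00,
         1.00000000e+00]])}
```

View pics/scene0.png

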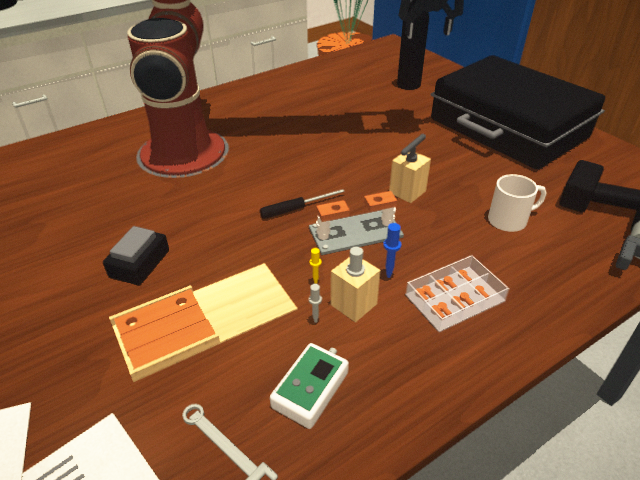

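View pics/top0.png

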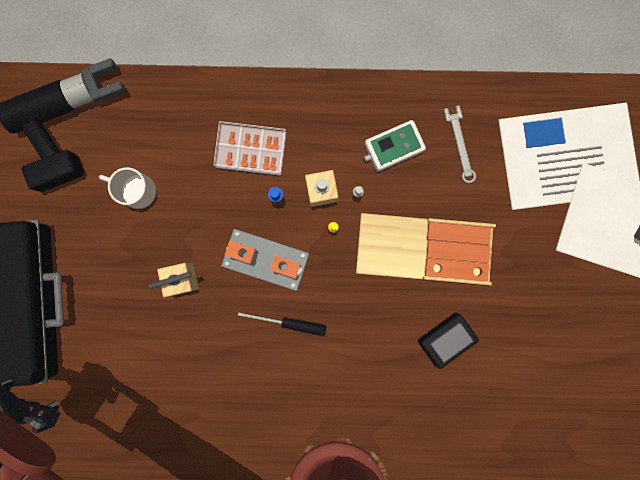

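```bash
cat > h.py <<'E'
import numpy as np,cv2
from plant import *
from scipy.spatial.transform import Rotation as R
def cam(n):
    c=camera_info(n); return c["intrinsics"],c["dist_coeffs"],c["world_from_camera"]
def ray(n,uv):
    K,D,T=cam(n); p=cv2.undistortPoints(np.array(uv,float).reshape(-1,1,2),K,D).reshape(-1,2)
    return np.c_[p,np.ones(len(p))]@T[:3,:3].T,T[:3,3]
def onz(n,uv,z):
    d,o=ray(n,uv); return o+d*((z-o[2])/d[:,2])[:,None]
def proj(n,P):
    K,D,T=cam(n); Ti=np.linalg.inv(T); r=cv2.Rodrigues(Ti[:3,:3])[0]
    return cv2.projectPoints(np.array(P,float).reshape(-1,1,3),r,Ti[:3,3],K,D)[0].reshape(-1,2)
def cloud(n,d):
    v,u=np.mgrid[:480,:640]; r,o=ray(n,np.c_[u.ravel(),v.ravel()])
    return (o+r*d.ravel()[:,None]).reshape(480,640,3)
def crop(p,x0,y0,x1,y1,s,f):
    cv2.imwrite(f,cv2.resize(p[y0:y1,x0:x1,::-1],None,fx=s,fy=s,interpolation=cv2.INTER_CUBIC))
def tcp():
    s=state(); q=s["tool_rot"]; return s["tool_pos"],R.from_quat(np.r_[q[1:],q[0]]).as_matrix(),s
E
python3 - <<'E'
from h import *
p,d=grab_frame("top"); s,ds=grab_frame("scene")
np.savez("f0.npz",p=p,d=d,s=s,ds=ds)
crop(p,200,160,520,300,2.5,"pics/a.png")
crop(s,100,140,440,400,2.3,"pics/b.png")
C=cloud("top",d)
for n,uv in dict(bar1=(460,232),link=(457,268),bar2=(460,248),floor=(390,245),rigA=(238,246),rigB=(279,263),stand=(312,199),pin=(321,185),t=(500,350)).items(): print(n,C[uv[1],uv[0]].round(4))
for cname in("top","scene"):
  for q in ("link_mid","bar1_mid","tray","rig","pin_mid","pin_stand"):
    print(cname,q,[(round(o["conf"],2),np.round(o["point"]),int(o["mask"].sum())) for o in cut_out(cname,q)])
E
```

```text
bar1 [ 0.5795 -0.2658  0.0172]
link [ 0.4985 -0.2577  0.0245]
bar2 [ 0.5433 -0.265   0.0214]
floor [ 0.5479 -0.1108  0.0027]
rigA [0.5369 0.2242 0.0812]
rigB [0.5024 0.1399 0.0108]
stand [0.6397 0.0678 0.0902]
pin [0.6645 0.0496 0.1315]
t [ 3.161e-01 -3.612e-01 -3.000e-04]
top link_mid [(0.77, array([460., 269.]), 1050), (0.7, array([263., 258.]), 3155)]
top bar1_mid [(0.66, array([457., 254.]), 1147)]
top tray [(0.8, array([397., 242.]), 4620)]
top rig [(0.97, array([264., 260.]), 3242)]
top pin_mid [(0.74, array([321., 186.]), 186), (0.61, array([359., 189.]), 77), (0.6, array([277., 192.]), 186)]
top pin_stand [(0.69, array([319., 193.]), 724)]
scene link_mid [(0.81, array([153., 314.]), 1455)]
scene bar1_mid [(0.78, array([164., 328.]), 1446)]
scene tray [(0.68, array([229., 307.]), 6268)]
scene rig [(0.85, array([352., 228.]), 3551)]
scene pin_mid [(0.96, array([390., 246.]), 580), (0.94, array([358., 260.]), 402), (0.77, array([316., 264.]), 212), (0.69, array([351., 224.]), 3475), (0.59, array([314., 300.]), 300)]
scene pin_stand [(0.86, array([356., 291.]), 2065)]
```

View pics/a.png

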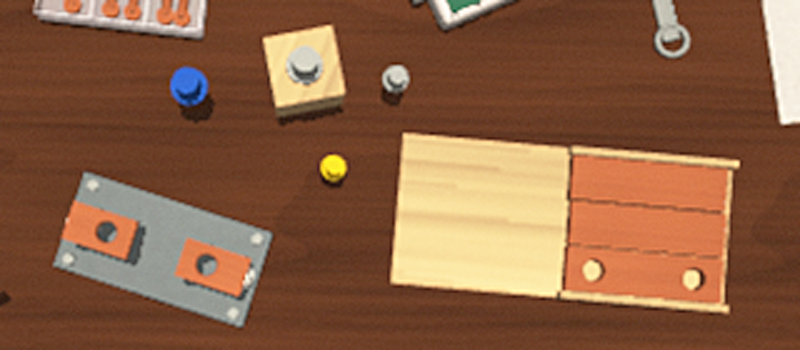

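View pics/b.png

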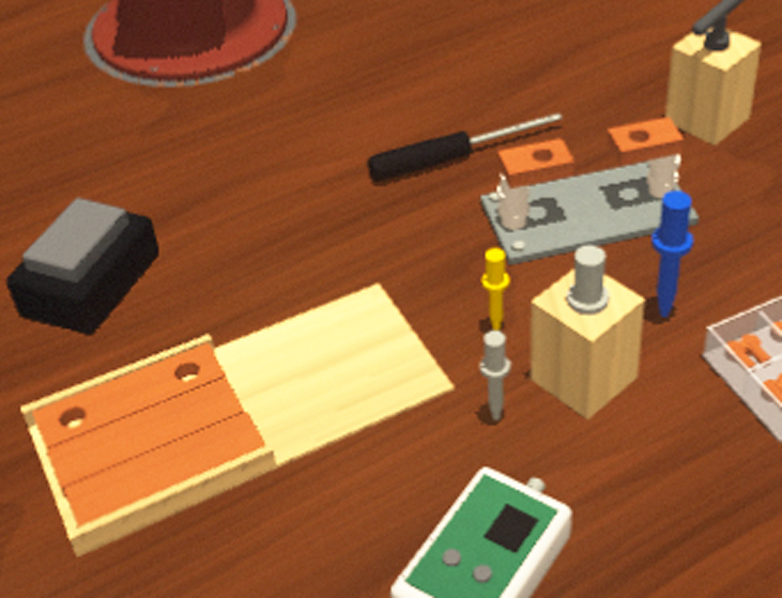

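```bash
cat > meas.py <<'E'
from h import *
def holes(n,p,box,minA=30,maxA=900,up=4):
    x0,y0,x1,y1=box
    c=cv2.resize(p[y0:y1,x0:x1],None,fx=up,fy=up,interpolation=cv2.INTER_CUBIC)
    hsv=cv2.cvtColor(c,cv2.COLOR_RGB2HSV)
    m=((hsv[...,0]<14)&(hsv[...,1]>150)&(hsv[...,2]>130)).astype(np.uint8)
    cs,h=cv2.findContours(m,cv2.RETR_CCOMP,cv2.CHAIN_APPROX_NONE)
    out=[];bars=[]
    for k,q in enumerate(cs):
        a=cv2.contourArea(q)
        if h[0][k][3]>=0:
            if a>minA*1.0: 
                e=cv2.fitEllipse(q); out.append((((np.array(e[0])+.5)/up-.5+[x0,y0]),np.array(e[1])/up,a/up**2))
        elif a/up**2>100:
            bars.append((q.reshape(-1,2)+.5)/up-.5+[x0,y0])
    return out,bars,m
E
python3 - <<'E'
from meas import *
f=np.load("f0.npz")
for n,p,d,bx in(("top",f["p"],f["d"],dict(rig=(215,230,315,295),tray=(420,215,500,290))),("scene",f["s"],f["ds"],dict(rig=(300,185,410,250),tray=(100,280,225,380)))):
    for k,b in bx.items():
        o,bars,m=holes(n,p,b)
        z=.08 if k=="rig" else .02
        for q in o:
            if q[2]>5: print(n,k,q[0].round(2),q[1].round(1),round(q[2],1),onz(n,[q[0]],z).round(4))
        for br in bars:
            W=onz(n,br,z); r=cv2.minAreaRect((W[:,:2]*1000).astype(np.float32)); print("  bar",np.round(r[0],1),np.round(r[1],1),round(r[2],1))
E
```

```text
top rig [282.35 265.63] [9.  9.5] 66.7 [[0.4967 0.1286 0.08  ]]
top rig [242.5  252.46] [8.7 9.2] 62.7 [[0.5233 0.2144 0.08  ]]
  bar [494.6 123.1] [57.3 33.2] 73.0
  bar [525.1 221.3] [60.4 33.9] 71.9
top tray [476.86 271.27] [8.9 9.5] 65.4 [[ 0.4921 -0.3032  0.02  ]]
top tray [436.62 267.72] [9.  9.2] 64.0 [[ 0.4983 -0.2133  0.02  ]]
  bar [ 536.5 -260.5] [141.7 121.3] 86.0
scene rig [310.   207.29] [2.1 6.5] 8.0 [[0.4675 0.0837 0.08  ]]
scene rig [361.04 196.02] [2.4 5. ] 8.1 [[0.4962 0.1899 0.08  ]]
scene rig [361.38 194.27] [ 4.9 33. ] 74.0 [[0.4919 0.194  0.08  ]]
scene rig [370.97 188.63] [4. 9.] 18.9 [[0.4878 0.2222 0.08  ]]
  bar [524.2  39.8] [ 35.7 106.8] 48.3
  bar [519.8 154. ] [223.3 158.9] 55.0
scene tray [203.37 364.72] [3.3 6.5] 11.3 [[ 0.6468 -0.242   0.02  ]]
scene tray [204.04 352.25] [1.6 7.8] 7.2 [[ 0.625  -0.2307  0.02  ]]
scene tray [132.16 323.86] [4.  7.8] 23.8 [[ 0.4993 -0.3079  0.02  ]]
scene tray [127.23 322.27] [2.3 4.1] 6.1 [[ 0.491  -0.3137  0.02  ]]
scene tray [181.77 303.98] [3.4 7.9] 20.0 [[ 0.5055 -0.2188  0.02  ]]
  bar [ 638.8 -248.1] [94.7 61. ] 55.5
  bar [ 626.  -234.3] [81.9 11.3] 86.1
  bar [ 557.2 -363.9] [41.5 98.2] 86.3
  bar [ 533.9 -264.8] [140.9 121.3] 86.2
  bar [ 478.4 -165.4] [59.2 19.8] 85.3
  bar [ 455.2 -276.4] [ 69.9 195. ] 14.8
```

Emit:
step_arm(moves=[[0,0,0,0,0,0.14,0],[0,0,0,0,0,0.14,0],[0,0,0,0,0,0.14,0],[0,0,0,0,0,0.14,0],[0,0,0,0,0,0.14,0],[0,0,0,0,0,0.14,0],[0,0,0,0,0,0.14,0],[0,0,0,0,0,0.14,0]])

```text
time: 1.6
tool_pos: [0.2496, 0.573, 0.2313]
tool_rot: [0.0, 0.695, 0.719, -0.0]
contact_force: [0.3, 0.3, 0.9]
gripper_width: -0.004
```

```bash
cat >> h.py <<'E'
def plan(target=None,yaw=None):
    """yaw deg of tool x in world; shift to target in tool axes after turning"""
    t,M,s=tcp()
    y=np.degrees(np.arctan2(M[1,0],M[0,0])); print("t",round(s["time"],2),"tcp",t.round(4),"yaw",round(y,2),"tilt z",M[:,2].round(4),"F",s["contact_force"].round(1),"gw",round(s["gripper_width"],3))
    if yaw is not None:
        Mt=np.array([[np.cos(np.radians(yaw)),np.sin(np.radians(yaw)),0],[np.sin(np.radians(yaw)),-np.cos(np.radians(yaw)),0],[0,0,-1]]).T
        w=R.from_matrix(M.T@Mt).as_rotvec(); print("turn(tool)",w.round(4))
    else: Mt=M
    if target is not None: print("shift now-axes",(M.T@(np.array(target)-t)).round(4),"after-turn axes",(Mt.T@(np.array(target)-t)).round(4))
E
python3 - <<'E'
from h import *
plan([.4886,-.3541,.231],86.06)
E
```

```text
t 1.6 tcp [0.2496 0.573  0.2313] yaw 91.96 tilt z [ 0. -0. -1.] F [0.3 0.3 0.9] gw -0.004
turn(tool) [0.    0.    0.103]
shift now-axes [-9.347e-01  2.071e-01  3.000e-04] after-turn axes [-9.085e-01  3.022e-01  3.000e-04]
```

Emit:
step_arm(moves=[[0,0,0,0,0,0.103,0],[-0.03,0.04,0,0,0,0,0],[-0.03,0.04,0,0,0,0,0],[-0.03,0.04,0,0,0,0,0],[-0.03,0.04,0,0,0,0,0],[-0.03,0.04,0,0,0,0,0],[-0.03,0.04,0,0,0,0,0],[-0.03,0.04,0,0,0,0,0]])

```text
time: 2.4
tool_pos: [0.5171, 0.3442, 0.2316]
tool_rot: [0.0, 0.729, 0.684, 0.0]
contact_force: [1.1, 1.5, 0.7]
gripper_width: -0.0
```

Emit:
step_arm(moves=[[-0.045,0,0,0,0,0,0],[-0.045,0,0,0,0,0,0],[-0.045,0,0,0,0,0,0],[-0.045,0,0,0,0,0,0],[-0.045,0,0,0,0,0,0],[-0.045,0,0,0,0,0,0],[-0.045,0,0,0,0,0,0],[-0.045,0,0,0,0,0,0]])

```text
time: 3.2
tool_pos: [0.4928, -0.0152, 0.2316]
tool_rot: [0.0, 0.729, 0.685, 0.0]
contact_force: [1.0, -0.4, 0.1]
gripper_width: -0.001
```

Emit:
step_arm(moves=[[-0.045,0,0,0,0,0,0],[-0.045,0,0,0,0,0,0],[-0.045,0,0,0,0,0,0],[-0.045,0,0,0,0,0,0],[-0.045,0,0,0,0,0,0],[-0.045,0,0,0,0,0,0],[-0.045,0,0,0,0,0,0],[0,0,0,0,0,0,0]])

```text
time: 4.0
tool_pos: [0.4723, -0.3325, 0.2312]
tool_rot: [0.0, 0.731, 0.683, -0.001]
contact_force: [-0.1, 1.3, -0.6]
gripper_width: 0.0
```

Run:
```python
from h import *
plan([.4886,-.3541,.05],86.06)
```

```text
t 4.0 tcp [ 0.4723 -0.3325  0.2312] yaw 86.08 tilt z [-4.0e-04 -1.6e-03 -1.0e+00] F [-0.1  1.3 -0.6] gw 0.0
turn(tool) [-0.0003  0.0016  0.0003]
shift now-axes [-0.0201  0.0178  0.1813] after-turn axes [-0.0204  0.0178  0.1812]
```

Emit:
step_arm(moves=[[-0.0205,0.018,0,0,0,0,0],[0,0,0.045,0,0,0,0],[0,0,0.045,0,0,0,0],[0,0,0.045,0,0,0,0],[0,0,0.045,0,0,0,0],[0,0,0,0,0,0,0],[0,0,0,0,0,0,0]])

```text
time: 4.7
tool_pos: [0.4899, -0.3489, 0.0514]
tool_rot: [-0.001, 0.729, 0.685, -0.0]
contact_force: [0.5, -0.4, 0.5]
gripper_width: -0.001
```

Run:
```python
from h import *
plan([.4886,-.3541,.012],86.06)
p,d=grab_frame("top"); s,ds=grab_frame("scene")
crop(p,400,200,520,320,5,"pics/c.png"); crop(s,60,200,260,400,3,"pics/c2.png")
print(proj("top",[tcp()[0]]),proj("scene",[tcp()[0]]))
```

```text
t 4.7 tcp [ 0.4899 -0.3489  0.0514] yaw 86.41 tilt z [-0.001  0.001 -1.   ] F [ 0.5 -0.4  0.5] gw -0.001
turn(tool) [-0.0011 -0.001   0.0062]
shift now-axes [-0.0053 -0.0009  0.0394] after-turn axes [-0.0053 -0.0009  0.0394]
[[503.2401197  271.91220841]] [[100.27399343 319.08892655]]
```

View pics/c.png

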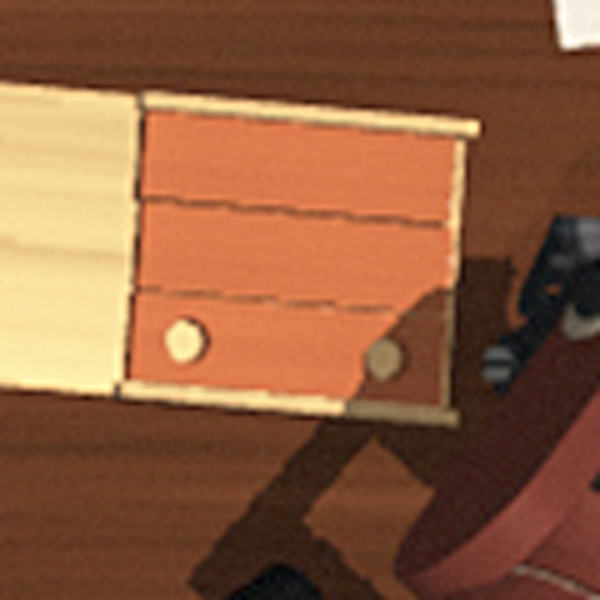

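View pics/c2.png

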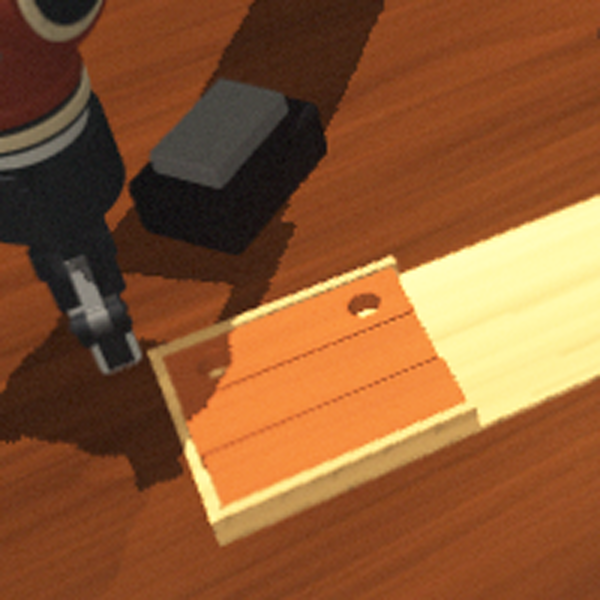

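Emit:
step_arm(moves=[[-0.005,-0.001,0,0,0,0.006,0],[0,0,0.02,0,0,0,0],[0,0,0.0195,0,0,0,0],[0,0,0,0,0,0,0],[0,0,0,0,0,0,0]])

```text
time: 5.3
tool_pos: [0.4893, -0.3553, 0.0134]
tool_rot: [0.001, 0.731, 0.682, 0.0]
contact_force: [0.0, 0.2, 0.2]
gripper_width: 0.0
```

Run:
```python
from h import *
plan([.4971,-.2294,.012],86.06)
```

```text
t 5.3 tcp [ 0.4893 -0.3553  0.0134] yaw 86.04 tilt z [ 0.0014 -0.0014 -1.    ] F [0.  0.2 0.2] gw 0.0
turn(tool) [ 0.0015  0.0013 -0.0004]
shift now-axes [ 0.1261 -0.0009  0.0012] after-turn axes [ 0.1261 -0.0009  0.0014]
```

Push gently, in ~10 mm rows.

Emit:
step_arm(moves=[[0.01,-0.001,0,0,0,0,0],[0.006,0,0,0,0,0,0],[0.006,0,0,0,0,0,0],[0.008,0,0,0,0,0,0],[0.01,0,0,0,0,0,0],[0.01,0,0,0,0,0,0],[0.01,0,0,0,0,0,0],[0.01,0,0,0,0,0,0]])

```text
time: 6.1
tool_pos: [0.4925, -0.2835, 0.0117]
tool_rot: [-0.0, 0.731, 0.682, -0.0]
contact_force: [0.6, -2.7, 1.5]
gripper_width: -0.001
```

Emit:
step_arm(moves=[[0.01,0,0,0,0,0,0],[0.01,0,0,0,0,0,0],[0.01,0,0,0,0,0,0],[0.01,0,0,0,0,0,0],[0.008,0,0,0,0,0,0],[0.005,0,0,0,0,0,0],[0.003,0,0,0,0,0,0],[0,0,0,0,0,0,0]])

```text
time: 6.9
tool_pos: [0.496, -0.2277, 0.0114]
tool_rot: [-0.001, 0.731, 0.682, 0.0]
contact_force: [0.2, 0.2, 0.7]
gripper_width: -0.005
```

Emit:
step_arm(moves=[[-0.01,0,0,0,0,0,0],[-0.02,0,0,0,0,0,0],[0,0,-0.04,0,0,0,0],[0,0,-0.05,0,0,0,0.085],[0,0,-0.02,0,0,0,0.085],[-0.05,0,0,0,0,0,0.085],[-0.05,0,0,0,0,0,0.085],[0,0,0,0,0,0,0.085]])

```text
time: 7.7
tool_pos: [0.4865, -0.3639, 0.1223]
tool_rot: [0.001, 0.733, 0.68, -0.001]
contact_force: [-0.5, 0.6, -1.1]
gripper_width: 0.849
```

Run:
```python
from meas import *
plan()
p,d=grab_frame("top"); s,ds=grab_frame("scene")
np.savez("f1.npz",p=p,d=d,s=s,ds=ds)
crop(p,350,200,510,320,5,"pics/d.png"); crop(s,60,200,320,400,3,"pics/d2.png")
o,b,m=holes("top",p,(350,215,500,290))
for q in o:
    if q[2]>5: print(q[0].round(2),q[1].round(1),onz("top",[q[0]],.02).round(4))
```

```text
t 7.7 tcp [ 0.4865 -0.3639  0.1223] yaw 85.75 tilt z [ 7.0e-04 -2.3e-03 -1.0e+00] F [-0.5  0.6 -1.1] gw 0.849
[426.07 267.25] [8.9 9.2] [[ 0.4989 -0.1897  0.02  ]]
[385.93 263.77] [9.1 9.3] [[ 0.5051 -0.0999  0.02  ]]
[431.93 258.22] [ 1.7 10.4] [[ 0.5194 -0.2027  0.02  ]]
```

View pics/d.png

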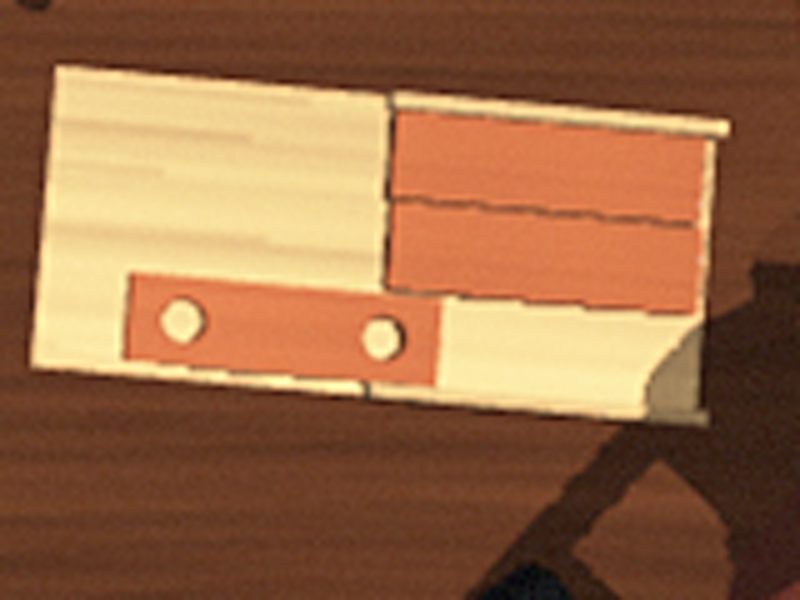

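View pics/d2.png

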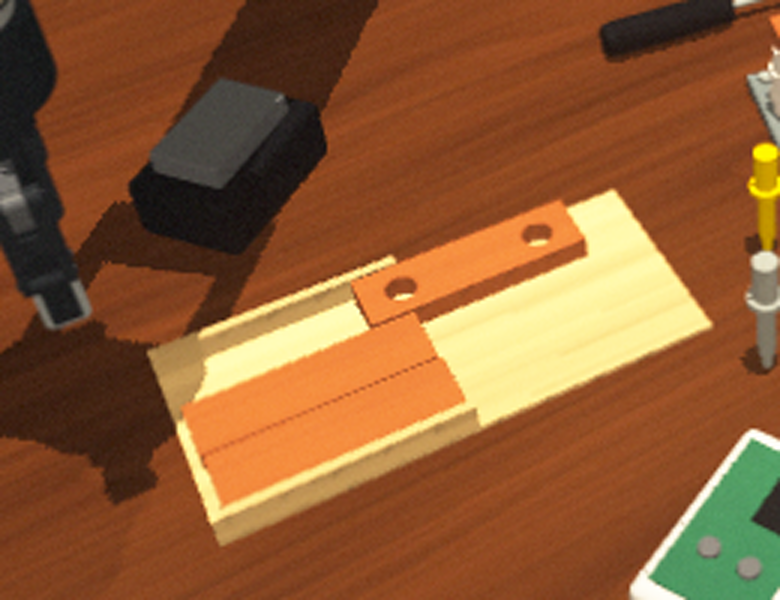

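Run:
```python
from meas import *
plan([.5020,-.1448,.10],86.05)
```

```text
t 7.8 tcp [ 0.4866 -0.3595  0.1211] yaw 85.9 tilt z [-8.0e-04  1.6e-03 -1.0e+00] F [ 0.5 -0.2  0.3] gw 0.987
turn(tool) [-0.0009 -0.0015 -0.0027]
shift now-axes [0.2152 0.     0.0215] after-turn axes [0.2152 0.0006 0.0211]
```

Emit:
step_arm(moves=[[0.045,0,0,0,0,0,0.085],[0.045,0,0,0,0,0,0.085],[0.045,0,0,0,0,0,0.085],[0.045,0,0,0,0,0,0.085],[0.035,0,0,0,0,0,0.085],[0,0,0.05,0,0,0,0.085],[0,0,0,0,0,0,0.085],[0,0,0,0,0,0,0.085]])

```text
time: 8.6
tool_pos: [0.5009, -0.1426, 0.0706]
tool_rot: [-0.002, 0.731, 0.683, -0.001]
contact_force: [0.5, -0.7, 0.5]
gripper_width: 0.997
```

Run:
```python
from meas import *
plan([.5020,-.1448,.005],86.05)
s,ds=grab_frame("scene");crop(s,100,150,320,370,3,"pics/e2.png")
plan([.5020,-.1448,.005],86.05)
```

```text
t 8.6 tcp [ 0.5009 -0.1426  0.0706] yaw 86.1 tilt z [-0.0034  0.0017 -1.    ] F [ 0.5 -0.7  0.5] gw 0.997
turn(tool) [-0.0035 -0.0015  0.001 ]
shift now-axes [-0.0022  0.0015  0.0656] after-turn axes [-0.0021  0.0013  0.0656]
t 8.65 tcp [ 0.5023 -0.1437  0.0724] yaw 86.06 tilt z [-0.e+00  2.e-04 -1.e+00] F [ 0.5 -1.1  0.3] gw 0.996
turn(tool) [-0.     -0.0002  0.0002]
shift now-axes [-0.0011 -0.0002  0.0674] after-turn axes [-0.0011 -0.0002  0.0674]
```

View pics/e2.png

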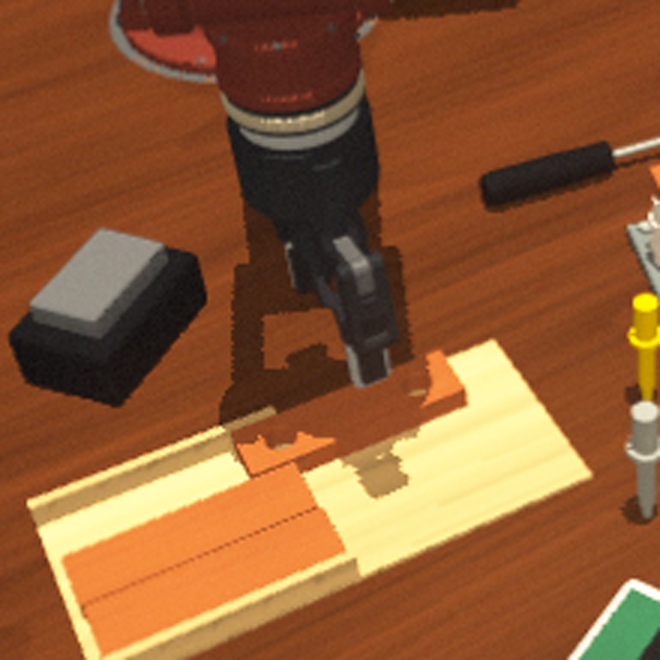

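Emit:
step_arm(moves=[[-0.001,0,0.03,0,0,0,0.085],[0,0,0.02,0,0,0,0.085],[0,0,0.012,0,0,0,0.085],[0,0,0.005,0,0,0,0.085],[0,0,0,0,0,0,0.085]])

```text
time: 9.15
tool_pos: [0.5026, -0.1453, 0.0053]
tool_rot: [0.0, 0.731, 0.682, 0.0]
contact_force: [0.5, 0.0, 0.7]
gripper_width: 0.997
```

Emit:
step_arm(moves=[[0,0,0,0,0,0,0.055],[0,0,0,0,0,0,0.055],[0,0,0,0,0,0,0.055],[0,0,0,0,0,0,0.02],[0,0,0,0,0,0,0.02],[0,0,0,0,0,0,0.02],[0,0,0,0,0,0,0.02],[0,0,0,0,0,0,0.02]])

```text
time: 9.95
tool_pos: [0.5028, -0.1451, 0.0056]
tool_rot: [0.001, 0.731, 0.682, 0.0]
contact_force: [0.0, -0.0, 5.9]
gripper_width: 0.453
```

Run:
```python
from meas import *
plan([.5020,-.1448,.005],86.05)
s,ds=grab_frame("scene");crop(s,140,200,320,350,4,"pics/f2.png")
p,d=grab_frame("top")
crop(p,350,200,510,320,5,"pics/f.png")
```

```text
t 9.95 tcp [ 0.5028 -0.1451  0.0056] yaw 86.04 tilt z [ 1.2e-03 -5.0e-04 -1.0e+00] F [ 0.  -0.   5.9] gw 0.453
turn(tool) [ 0.0012  0.0004 -0.0001]
shift now-axes [ 0.0003 -0.0008  0.0006] after-turn axes [ 0.0003 -0.0008  0.0006]
```

View pics/f2.png

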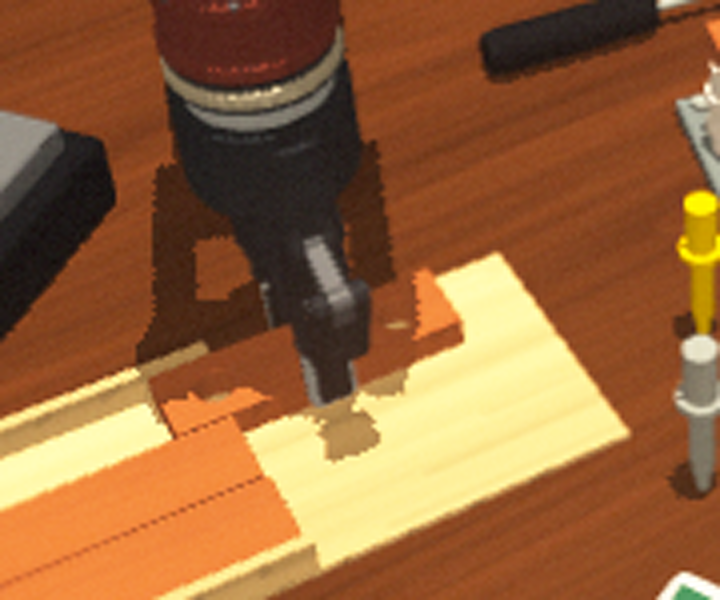

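View pics/f.png

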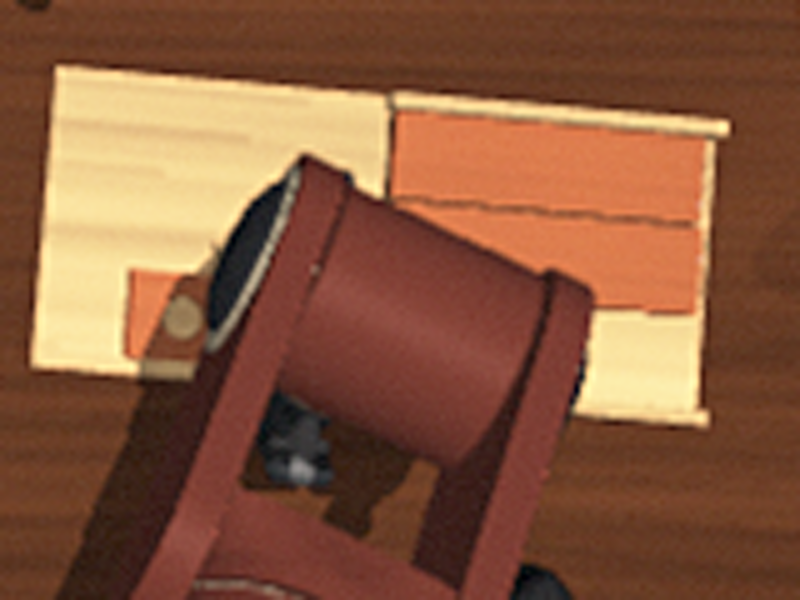

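Emit:
step_arm(moves=[[0,0,-0.01,0,0,0,0.02],[0,0,-0.02,0,0,0,0.02],[0,0,-0.03,0,0,0,0.02],[0,0,-0.04,0,0,0,0.02],[0,0,-0.04,0,0,0,0.02],[0,0,-0.035,0,0,0,0.02],[0,0,0,0,0,0,0.02]])

```text
time: 10.75
tool_pos: [0.5048, -0.146, 0.1859]
tool_rot: [0.005, 0.731, 0.682, 0.002]
contact_force: [0.2, -1.7, -2.4]
gripper_width: 0.45
```

Run:
```python
from meas import *
plan([.5100,.1715,.18],72.8)
s,ds=grab_frame("scene");crop(s,140,100,340,300,4,"pics/g2.png")
```

```text
t 10.75 tcp [ 0.5048 -0.146   0.1859] yaw 86.05 tilt z [ 0.0092 -0.0042 -0.9999] F [ 0.2 -1.7 -2.4] gw 0.45
turn(tool) [0.0098 0.0024 0.2312]
shift now-axes [ 0.3171 -0.0167  0.0046] after-turn axes [ 0.3048 -0.0889  0.0059]
```

View pics/g2.png

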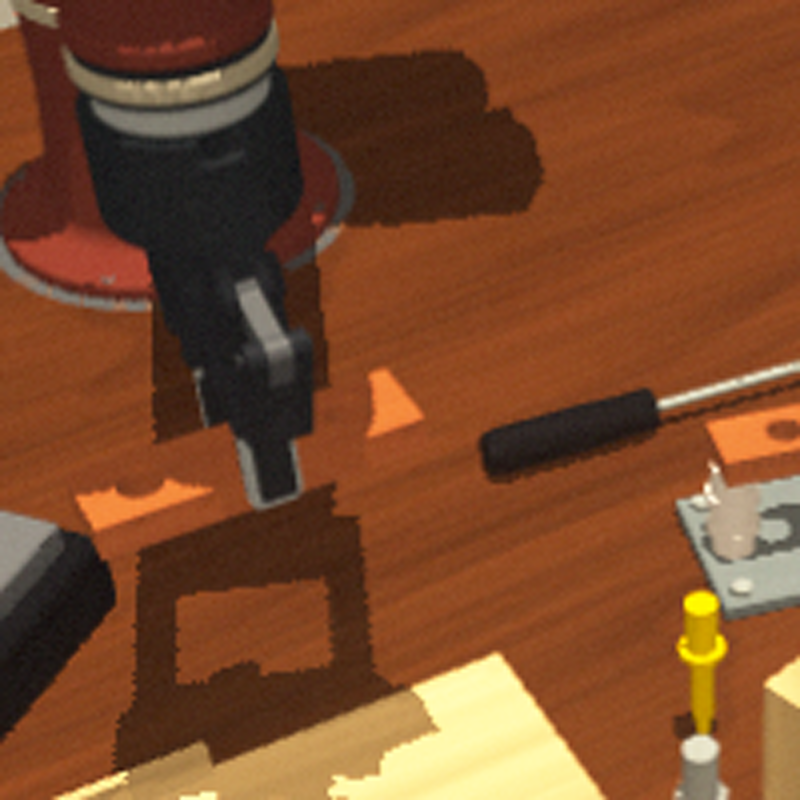

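Emit:
step_arm(moves=[[0,0,0,0,0,0.116,0.02],[0,0,0,0,0,0.115,0.02],[0.038,-0.011,0,0,0,0,0.02],[0.038,-0.011,0,0,0,0,0.02],[0.038,-0.011,0,0,0,0,0.02],[0.038,-0.011,0,0,0,0,0.02],[0.038,-0.011,0,0,0,0,0.02],[0.038,-0.011,0,0,0,0,0.02]])

```text
time: 11.6
tool_pos: [0.5042, 0.094, 0.1763]
tool_rot: [-0.002, 0.805, 0.593, -0.002]
contact_force: [0.5, -0.4, -2.4]
gripper_width: 0.448
```

Emit:
step_arm(moves=[[0.038,-0.011,0,0,0,0,0.02],[0.03,-0.01,0,0,0,0,0.02],[0.008,-0.002,0.02,0,0,0,0.02],[0,0,0.03,0,0,0,0.02],[0,0,0,0,0,0,0.02],[0,0,0,0,0,0,0.02],[0,0,0,0,0,0,0.02]])

```text
time: 12.3
tool_pos: [0.5072, 0.1716, 0.1303]
tool_rot: [0.0, 0.805, 0.593, 0.0]
contact_force: [0.2, -0.8, -3.0]
gripper_width: 0.454
```

Run:
```python
from meas import *
plan([.5100,.1715,.10],72.8)
s,ds=grab_frame("scene");crop(s,280,120,440,260,5,"pics/i2.png")
p,d=grab_frame("top");crop(p,190,200,350,320,5,"pics/i.png")
plan([.5100,.1715,.10],72.8)
```

```text
t 12.3 tcp [0.5072 0.1716 0.1303] yaw 72.77 tilt z [ 4.e-04  0.e+00 -1.e+00] F [ 0.2 -0.8 -3. ] gw 0.454
turn(tool) [ 0.0004 -0.0002 -0.0004]
shift now-axes [0.0007 0.0026 0.0303] after-turn axes [0.0007 0.0027 0.0303]
t 12.4 tcp [0.5079 0.1717 0.1313] yaw 72.77 tilt z [ 2.4e-03  5.0e-04 -1.0e+00] F [-0.4 -0.3 -3.3] gw 0.453
turn(tool) [ 0.0022 -0.0012 -0.0005]
shift now-axes [0.0004 0.002  0.0313] after-turn axes [0.0004 0.002  0.0313]
```

View pics/i2.png

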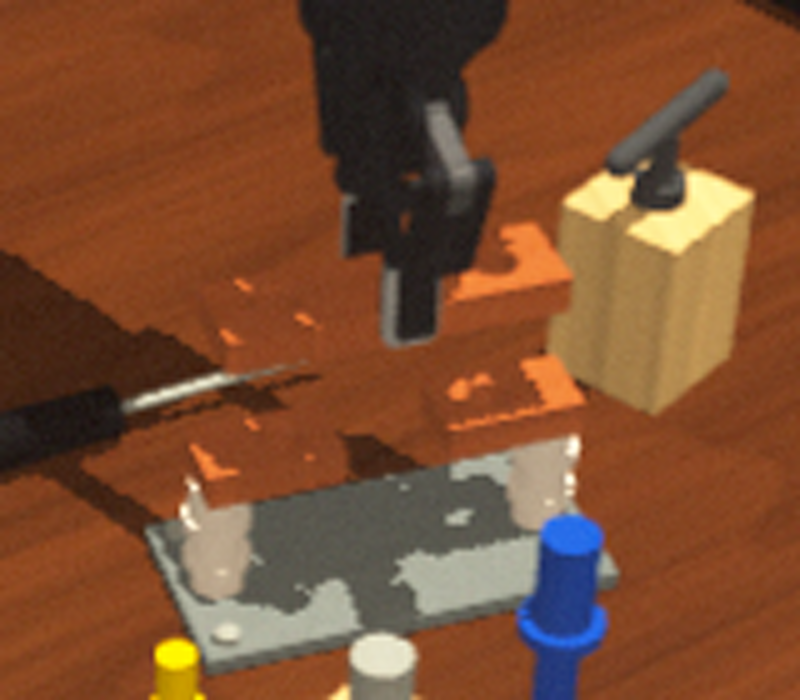

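View pics/i.png

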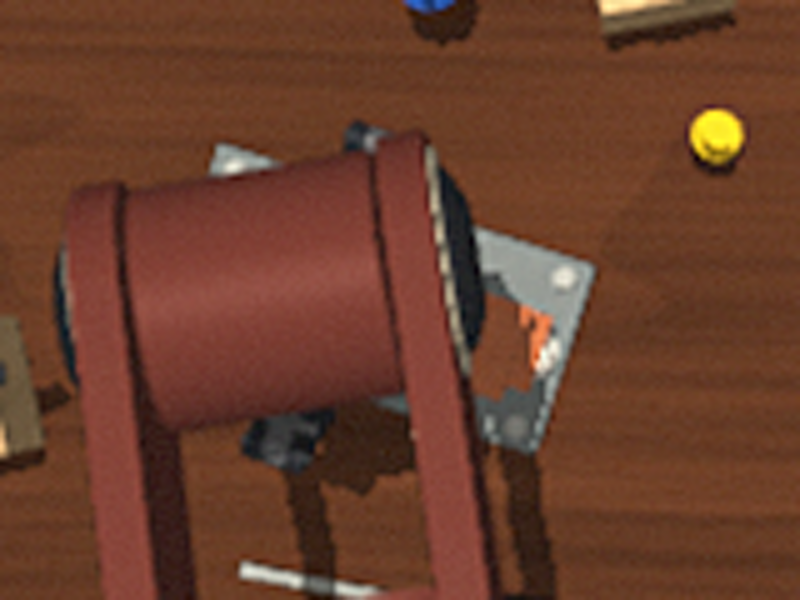

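```bash
cat >> h.py <<'E'
def avg(target,yaw,n=6):
    P=[];Y=[]
    for i in range(n):
        t,M,s=tcp(); P.append(t); Y.append(np.degrees(np.arctan2(M[1,0],M[0,0]))); grab_frame("scene")
    t=np.mean(P,0); y=np.mean(Y); a=np.radians(y)
    d=np.array(target)-t
    print("t",round(state()["time"],2),"avg",t.round(4),"sd",np.std(P,0).round(4),"yaw",round(y,2),"turn z",round(np.radians(y-yaw),4))
    print("shift",np.round([d[0]*np.cos(a)+d[1]*np.sin(a),d[0]*np.sin(a)-d[1]*np.cos(a),-d[2]],4), "F",state()["contact_force"].round(1))
E
python3 -c "
from h import *
avg([.5107,.1711,.095],72.8)"
```

```text
t 12.7 avg [0.5077 0.1718 0.131 ] sd [0.0002 0.     0.0003] yaw 72.78 turn z -0.0003
shift [0.0003 0.0031 0.036 ] F [-0.2 -0.6 -2.3]
```

Emit:
step_arm(moves=[[0,0.003,0,0,0,0,0.02],[0,0,0.02,0,0,0,0.02],[0,0,0.016,0,0,0,0.02],[0,0,0,0,0,0,0.02],[0,0,0,0,0,0,0.02]])

```text
time: 13.2
tool_pos: [0.5093, 0.1709, 0.093]
tool_rot: [-0.0, 0.805, 0.593, -0.001]
contact_force: [-0.4, 0.8, -3.0]
gripper_width: 0.448
```

```bash
python3 -c "
from h import *
avg([.5107,.1711,.0815],72.8,3)
s,ds=grab_frame('scene');crop(s,280,120,440,260,5,'pics/j2.png')"
```

```text
t 13.35 avg [0.5099 0.171  0.0938] sd [0.0004 0.0001 0.0006] yaw 72.81 turn z 0.0002
shift [0.0003 0.0008 0.0123] F [ 0.1  0.6 -2.9]
```

View pics/j2.png

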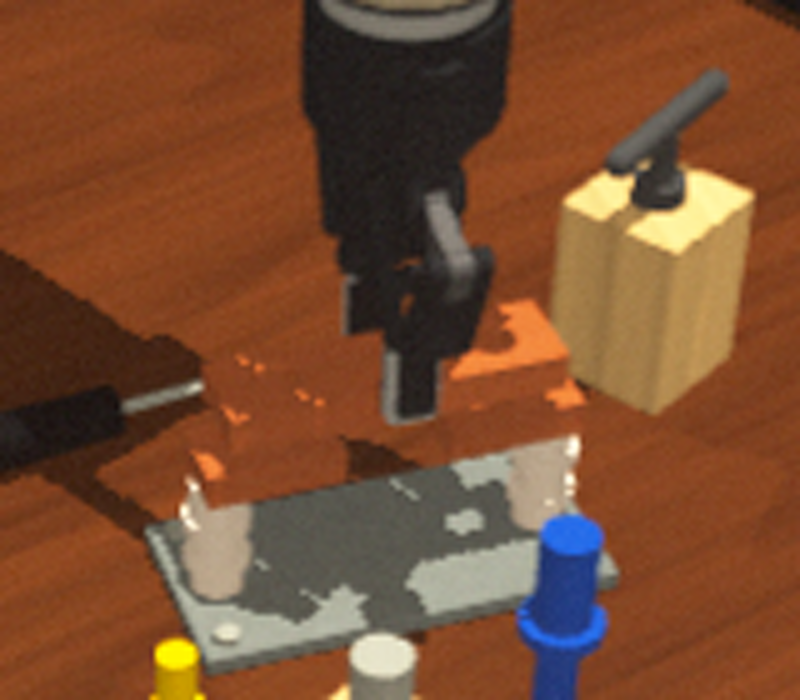

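Emit:
step_arm(moves=[[0,0.001,0.005,0,0,0,0.02],[0,0,0.004,0,0,0,0.02],[0,0,0.002,0,0,0,0.02],[0,0,0,0,0,0,0.02],[0,0,0,0,0,0,0.02]])

```text
time: 13.9
tool_pos: [0.5107, 0.1707, 0.0827]
tool_rot: [-0.0, 0.805, 0.593, -0.0]
contact_force: [-0.7, -1.1, -3.1]
gripper_width: 0.447
```

```bash
python3 -c "
from h import *
avg([.5107,.1711,.0815],72.8,2)"
```

```text
t 14.0 avg [0.5108 0.1707 0.0828] sd [0.0001 0.     0.0001] yaw 72.81 turn z 0.0002
shift [ 0.0004 -0.0002  0.0013] F [ 0.3  0.4 -3.3]
```

Emit:
step_arm(moves=[[0,0,0.001,0,0,0,0.02],[0,0,0.0007,0,0,0,0.02],[0,0,0,0,0,0,0.02]])

```text
time: 14.3
tool_pos: [0.511, 0.1707, 0.0817]
tool_rot: [0.0, 0.805, 0.593, 0.0]
contact_force: [-1.5, 0.7, -0.2]
gripper_width: 0.451
```

Emit:
step_arm(moves=[[0,0,0.0004,0,0,0,0.02],[0,0,0,0,0,0,0.045],[0,0,0,0,0,0,0.06],[0,0,0,0,0,0,0.085],[0,0,0,0,0,0,0.085],[0,0,0,0,0,0,0.085]])

```text
time: 14.9
tool_pos: [0.5108, 0.1707, 0.0807]
tool_rot: [0.0, 0.805, 0.593, 0.0]
contact_force: [-0.5, -0.8, -0.2]
gripper_width: 0.997
```

Emit:
step_arm(moves=[[0,0,-0.02,0,0,0,0.085],[0,0,-0.05,0,0,0,0.085],[0,0,-0.05,0,0,0,0.085],[-0.05,0,0,0,0,0,0.085],[-0.05,0,0,0,0,0,0.085],[-0.05,0,0,0,0,0,0.085],[-0.05,0,0,0,0,0,0.085],[-0.02,0,0,0,0,0,0.085]])

```text
time: 15.7
tool_pos: [0.4446, -0.0423, 0.2008]
tool_rot: [0.001, 0.806, 0.592, -0.0]
contact_force: [0.4, -0.2, 0.7]
gripper_width: 0.994
```

Run:
```python
from meas import *
plan()
p,d=grab_frame("top"); s,ds=grab_frame("scene")
np.savez("f2.npz",p=p,d=d,s=s,ds=ds)
crop(p,190,160,350,280,5,"pics/k.png"); crop(s,280,150,420,270,5,"pics/k2.png")
o,b,m=holes("top",p,(215,215,315,295))
for q in o:
    if q[2]>5: print(q[0].round(2),q[1].round(1),onz("top",[q[0]],.096).round(4))
for br in b:
    W=onz("top",br,.096); r=cv2.minAreaRect((W[:,:2]*1000).astype(np.float32)); print("  bar",np.round(r[0],1),np.round(r[1],1),round(r[2],1))
```

```text
t 15.7 tcp [ 0.4446 -0.0423  0.2008] yaw 72.62 tilt z [ 4.0e-04 -1.2e-03 -1.0e+00] F [ 0.4 -0.2  0.7] gw 0.994
[282.58 265.37] [8.5 9.6] [[0.4973 0.1273 0.096 ]]
[242.37 251.88] [8.4 9.6] [[0.5242 0.2128 0.096 ]]
  bar [511.3 171.1] [159.6  39.3] 72.6
```

View pics/k.png

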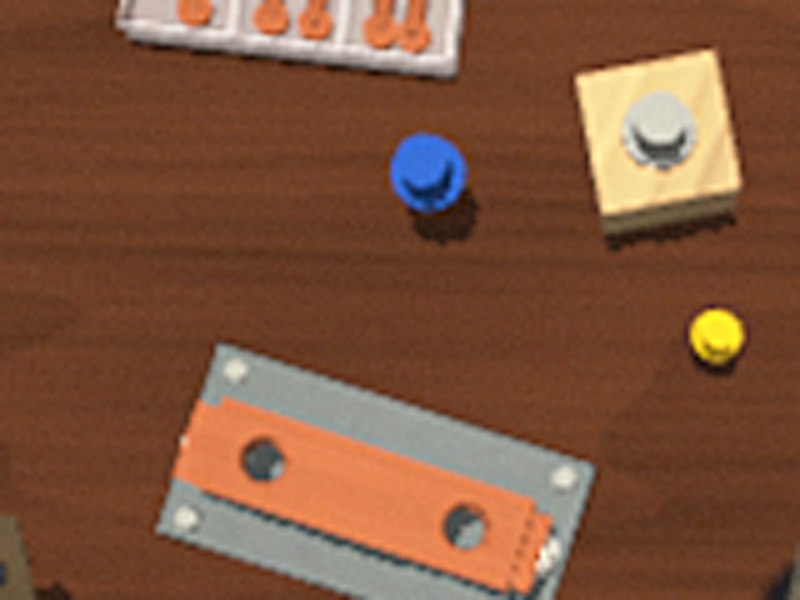

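View pics/k2.png

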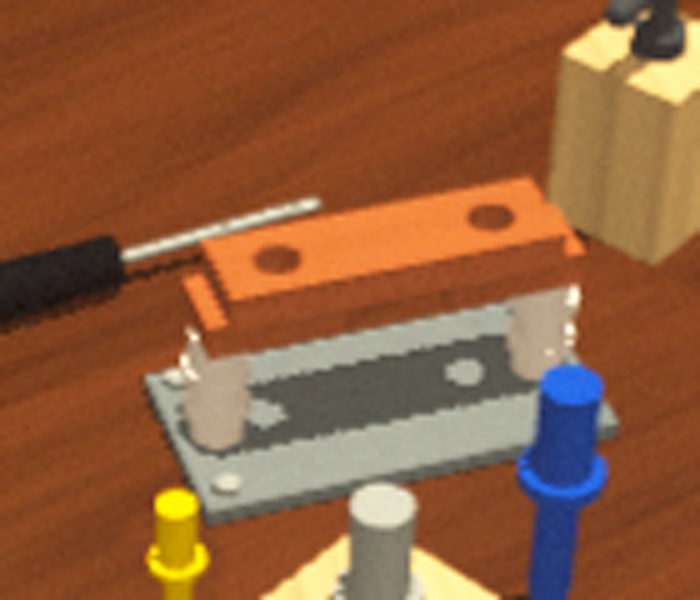

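```bash
cat > cen.py <<'E'
from meas import *
def cen(p,uv,r=8):
    # soft centroid of "not orange" using red channel
    u,v=np.round(uv).astype(int); w=p[v-r:v+r+1,u-r:u+r+1].astype(float)
    yy,xx=np.mgrid[-r:r+1,-r:r+1]; rr=np.hypot(xx-(uv[0]-u),yy-(uv[1]-v))
    g=w[...,0]; ref=np.median(g[(rr>5.8)&(rr<7.5)]); lo=np.median(g[rr<2.5])
    m=np.clip((ref-g)/(ref-lo),0,1.0)*(rr<6.3)
    return np.array([u+(m*xx).sum()/m.sum(),v+(m*yy).sum()/m.sum()]),m.sum()
if __name__=="__main__":
    for f,z,uvs in(("f0.npz",.08,[(282.35,265.63),(242.5,252.46)]),("f2.npz",.096,[(282.58,265.37),(242.37,251.88)])):
        p=np.load(f)["p"]
        for uv in uvs:
            c,a=cen(p,np.array(uv)); c,a=cen(p,c); print(f,c.round(2),round(a,1),onz("top",[c],z).round(4))
    f=np.load("f0.npz");g=np.load("f2.npz")
    a=cv2.resize(f["p"][235:285,225:300],None,fx=5,fy=5,interpolation=cv2.INTER_CUBIC);b=cv2.resize(g["p"][235:285,225:300],None,fx=5,fy=5,interpolation=cv2.INTER_CUBIC)
    cv2.imwrite("pics/l.png",np.vstack([a,b])[:,:,::-1])
    a=cv2.resize(f["s"][180:240,300:410],None,fx=5,fy=5,interpolation=cv2.INTER_CUBIC);b=cv2.resize(g["s"][180:240,300:410],None,fx=5,fy=5,interpolation=cv2.INTER_CUBIC)
    cv2.imwrite("pics/l2.png",np.vstack([a,b])[:,:,::-1])
E
python3 cen.py
```

```text
f0.npz [281.93 265.24] 57.9 [[0.4975 0.1295 0.08  ]]
f0.npz [241.98 252.21] 52.0 [[0.5238 0.2155 0.08  ]]
f2.npz [282.19 264.67] 48.5 [[0.4987 0.1281 0.096 ]]
f2.npz [241.96 251.58] 56.5 [[0.5248 0.2137 0.096 ]]
```

View pics/l.png

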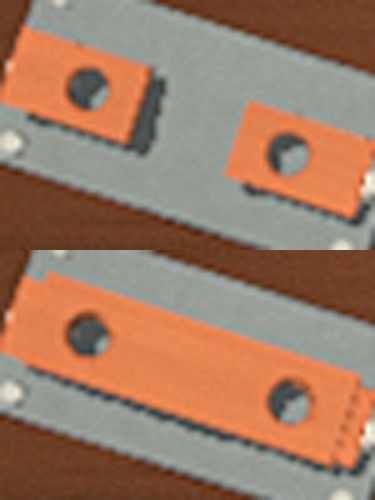

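View pics/l2.png

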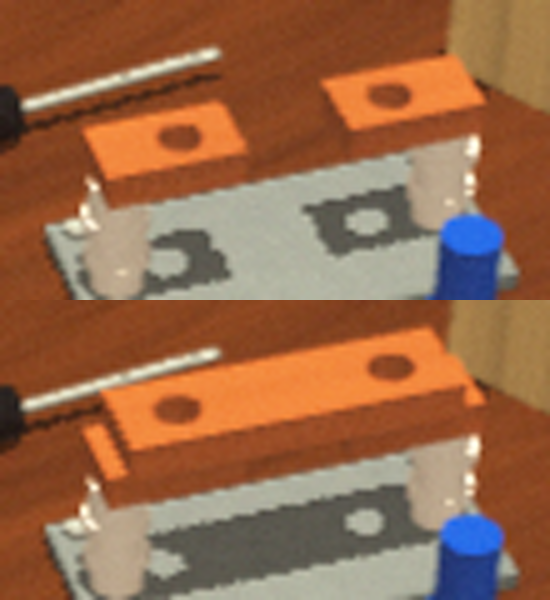

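Run:
```python
from cen import *
f=np.load("f0.npz")["s"];g=np.load("f2.npz")["s"]
W=[]
for p,z,uvs in((f,.08,[(336,207.4),(378,199)]),(g,.096,[(335.5,201.8),(378.2,193.2)])):
    c=[]
    for uv in uvs:
        c_=np.array(uv)
        u,v=np.round(c_).astype(int); r=7
        w=p[v-5:v+6,u-r:u+r+1].astype(float)[...,0]; yy,xx=np.mgrid[-5:6,-r:r+1]
        e=np.hypot((xx-(c_[0]-u))/5.,(yy-(c_[1]-v))/3.); ref=np.median(w[(e>1.15)&(e<1.5)]); lo=np.median(w[e<.5])
        m=np.clip((ref-w)/(ref-lo),0,1)*(e<1.35); c.append([u+(m*xx).sum()/m.sum(),v+(m*yy).sum()/m.sum()]); 
    P=onz("scene",c,z); print(np.round(c,2),P.round(4),"mid",P.mean(0).round(4),np.linalg.norm(P[0]-P[1]).round(4)); W.append(P.mean(0))
print(W[1]-W[0])
```

```text
[[335.65 207.11]
 [377.54 198.66]] [[0.4963 0.1261 0.08  ]
 [0.5224 0.2119 0.08  ]] mid [0.5093 0.169  0.08  ] 0.0896
[[335.11 201.45]
 [377.79 192.97]] [[0.4974 0.1238 0.096 ]
 [0.5238 0.21   0.096 ]] mid [0.5106 0.1669 0.096 ] 0.0902
[ 0.00127057 -0.00206792  0.016     ]
```

```bash
python3 -c "
from h import *
avg([.5108,.1707,.13],72.8,2)"
```

```text
t 15.9 avg [ 0.4454 -0.0409  0.2008] sd [0.0002 0.0007 0.    ] yaw 72.6 turn z -0.0035
shift [ 0.2215 -0.0009  0.0708] F [0.6 0.8 0.3]
```

Emit:
step_arm(moves=[[0.048,0,0,0,0,0,0.085],[0.048,0,0,0,0,0,0.085],[0.048,0,0,0,0,0,0.085],[0.048,0,0,0,0,0,0.085],[0.029,-0.001,0.02,0,0,-0.002,0.085],[0,0,0.045,0,0,0,0.085],[0,0,0,0,0,0,0.085],[0,0,0,0,0,0,0.085]])

```text
time: 16.7
tool_pos: [0.509, 0.1729, 0.1349]
tool_rot: [-0.001, 0.804, 0.595, -0.001]
contact_force: [-0.1, 0.2, 1.2]
gripper_width: 0.996
```

```bash
python3 -c "
from h import *
avg([.5108,.1707,.0815],72.8,3)"
```

```text
t 16.85 avg [0.5102 0.1726 0.1365] sd [0.0009 0.0002 0.0012] yaw 72.97 turn z 0.003
shift [-0.0016  0.0011  0.055 ] F [ 0.1 -0.6 -0.1]
```

Emit:
step_arm(moves=[[-0.0016,0.001,0,0,0,0.003,0.085],[0,0,0.03,0,0,0,0.085],[0,0,0.0245,0,0,0,0.085],[0,0,0,0,0,0,0.085],[0,0,0,0,0,0,0.085]])

```text
time: 17.35
tool_pos: [0.5111, 0.1698, 0.0822]
tool_rot: [0.0, 0.805, 0.593, 0.0]
contact_force: [0.3, -0.8, -0.1]
gripper_width: 0.995
```

```bash
python3 -c "
from h import *
avg([.5108,.1707,.0815],72.8,2)"
```

```text
t 17.45 avg [0.5115 0.1699 0.0827] sd [0.0004 0.0001 0.0004] yaw 72.72 turn z -0.0015
shift [ 0.0005 -0.0008  0.0012] F [-0.1 -0.6  0.9]
```

Emit:
step_arm(moves=[[0,-0.0008,0.001,0,0,-0.001,0.085],[0,0,0,0,0,0,0.06],[0,0,0,0,0,0,0.02],[0,0,0,0,0,0,0.02],[0,0,0,0,0,0,0.02],[0,0,0,0,0,0,0.02]])

```text
time: 18.05
tool_pos: [0.5104, 0.1705, 0.0809]
tool_rot: [0.0, 0.805, 0.594, 0.001]
contact_force: [-0.8, 0.4, 2.7]
gripper_width: 0.451
```

```bash
python3 -c "
from h import *
avg([.5097,.1724,.0815],72.8,3)"
```

```text
t 18.2 avg [0.5104 0.1705 0.0809] sd [0. 0. 0.] yaw 72.81 turn z 0.0002
shift [ 0.0016 -0.0012 -0.0006] F [-0.1 -0.1  4.2]
```

Lift a little, shift by +1.3 / −1.3 mm, lower, release.

Emit:
step_arm(moves=[[0,0,-0.003,0,0,0,0.02],[0.0013,-0.0013,0,0,0,0,0.02],[0,0,0,0,0,0,0.02],[0,0,0,0,0,0,0.02]])

```text
time: 18.6
tool_pos: [0.5082, 0.1719, 0.0822]
tool_rot: [-0.0, 0.805, 0.594, -0.001]
contact_force: [0.1, 0.1, -2.4]
gripper_width: 0.449
```

```bash
python3 -c "
from h import *
avg([.5097,.1724,.0815],72.8,3)"
```

```text
t 18.75 avg [0.5084 0.1719 0.0824] sd [0.0001 0.     0.0002] yaw 72.82 turn z 0.0003
shift [0.0008 0.0011 0.0009] F [ 0.1 -0.4 -3.2]
```

Emit:
step_arm(moves=[[0.0006,0.001,0,0,0,0,0.02],[0,0,0,0,0,0,0.02],[0,0,0,0,0,0,0.02]])

```text
time: 19.05
tool_pos: [0.5102, 0.1723, 0.0832]
tool_rot: [-0.0, 0.805, 0.593, 0.0]
contact_force: [-0.5, -0.3, -2.6]
gripper_width: 0.451
```

```bash
python3 -c "
from h import *
avg([.5097,.1724,.0815],72.8,3)"
```

```text
t 19.2 avg [0.5102 0.1723 0.0832] sd [0. 0. 0.] yaw 72.81 turn z 0.0002
shift [-0.     -0.0005  0.0017] F [-0.7  0.3 -3.6]
```

Emit:
step_arm(moves=[[-0.0002,-0.0004,0,0,0,0,0.02],[0,0,0.001,0,0,0,0.02],[0,0,0.001,0,0,0,0.02],[0,0,0,0,0,0,0.02],[0,0,0,0,0,0,0.045],[0,0,0,0,0,0,0.06],[0,0,0,0,0,0,0.085],[0,0,0,0,0,0,0.085]])

```text
time: 20.0
tool_pos: [0.5101, 0.1723, 0.0817]
tool_rot: [0.0, 0.805, 0.594, 0.0]
contact_force: [0.6, 0.5, 0.3]
gripper_width: 0.99
```

Emit:
step_arm(moves=[[0,0,0,0,0,0,0.085],[0,0,-0.02,0,0,0,0.085],[0,0,-0.05,0,0,0,0.085],[0,0,-0.05,0,0,0,0.085],[-0.05,0,0,0,0,0,0.085],[-0.05,0,0,0,0,0,0.085],[-0.05,0,0,0,0,0,0.085],[-0.05,0,0,0,0,0,0.085]])

```text
time: 20.8
tool_pos: [0.4498, -0.0202, 0.2016]
tool_rot: [0.001, 0.804, 0.594, 0.0]
contact_force: [0.6, -0.3, 0.7]
gripper_width: 0.997
```

Run:
```python
from cen import *
plan()
p,d=grab_frame("top"); s,ds=grab_frame("scene")
np.savez("f3.npz",p=p,d=d,s=s,ds=ds)
crop(p,190,160,350,280,5,"pics/m.png"); crop(s,280,150,420,270,5,"pics/m2.png")
o,b,m=holes("top",p,(215,215,315,295))
for q in o:
    if q[2]>25: 
        c,a=cen(p,q[0]); c,a=cen(p,c); print(q[0].round(2),q[1].round(1),onz("top",[q[0]],.096).round(4),onz("top",[c],.096).round(4))
for br in b:
    W=onz("top",br,.096); r=cv2.minAreaRect((W[:,:2]*1000).astype(np.float32)); print("  bar",np.round(r[0],1),np.round(r[1],1),round(r[2],1))
```

```text
t 20.8 tcp [ 0.4498 -0.0202  0.2016] yaw 72.88 tilt z [ 1.1e-03 -4.0e-04 -1.0e+00] F [ 0.6 -0.3  0.7] gw 0.997
[282.07 265.7 ] [9.1 9.7] [[0.4966 0.1283 0.096 ]] [[0.4975 0.1297 0.096 ]]
[241.71 252.32] [8.9 9.6] [[0.5232 0.2142 0.096 ]] [[0.5236 0.2152 0.096 ]]
  bar [509.5 171.7] [159.7  39.1] 72.8
```

View pics/m.png

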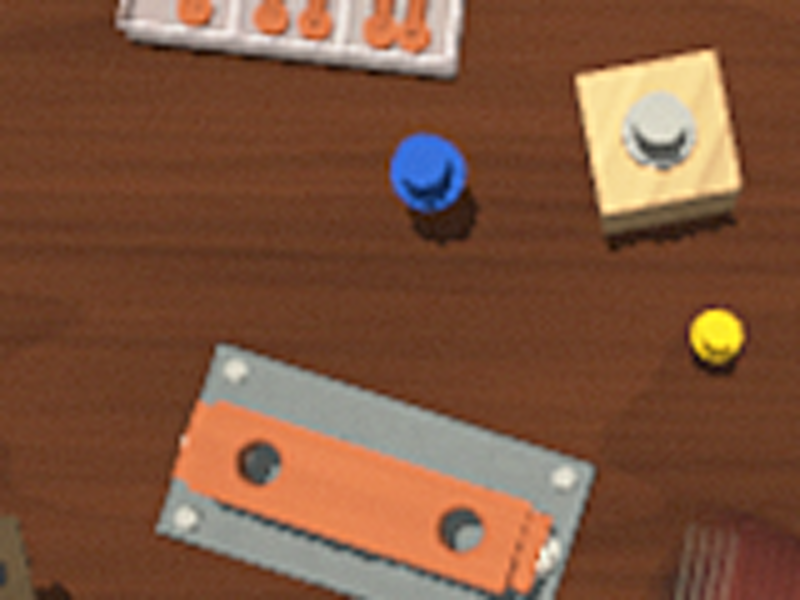

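Run:
```python
from cen import *
f=np.load("f3.npz"); p=f["p"]; s=f["s"]
crop(p,295,160,345,215,12,"pics/n.png"); crop(s,330,240,385,330,7,"pics/n2.png")
C=cloud("top",f["d"]); print((C[178:196,312:332,2]*1000).round(0).astype(int)[:, ::2])
```

```text
[[ 90  91  88  84 135 135  88  90  92  92]
 [ 94  90  89 135 134 140 136  87  92  90]
 [ 91  88  95 133 134 138 140  95  92  94]
 [ 91  85  94 135 137 136 131 140  95  88]
 [ 96  90 133 133 136 136 135 134  85  90]
 [ 91  94 139 135 133 137 135 139  82  86]
 [ 89  99 132 136 134 135 132 136  98  94]
 [ 85  97 119 135 129 130 139 124  90  91]
 [ 86  98 103 131 134 134 134  99  92  89]
 [ 89  95  97 127 134 133 135  92  95  87]
 [ 89  91  93 112 133 127 115  95  92  86]
 [ 87  90  94  95 111 111  96  94  87  90]
 [ 89  85  99  99  97  96  92  92  91  91]
 [ 93  87  92  94  98  95  94  87  89  91]
 [ 89  90  88  94  96  92  91  92  89  86]
 [ 90  89  88  90  88  86  89  86  89  88]
 [ 91  88  84  92  92  88  90  87  87  86]
 [ 85  88  90  87  88  88  88  86  87  89]]
```

View pics/n.png

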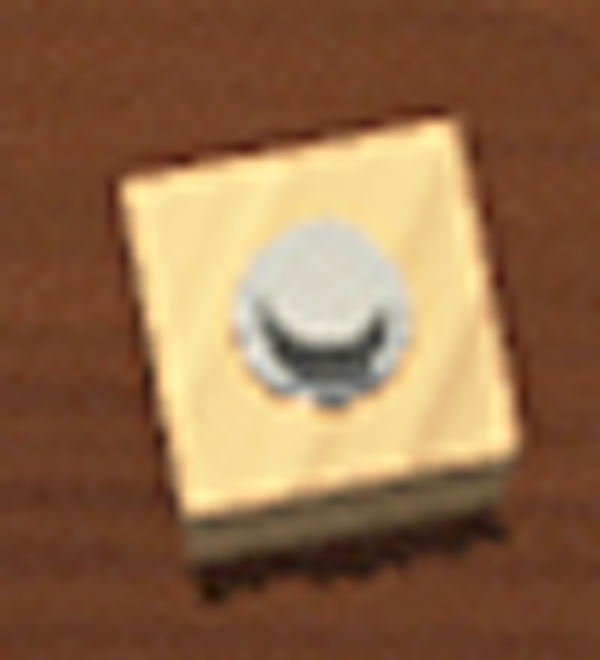

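View pics/n2.png

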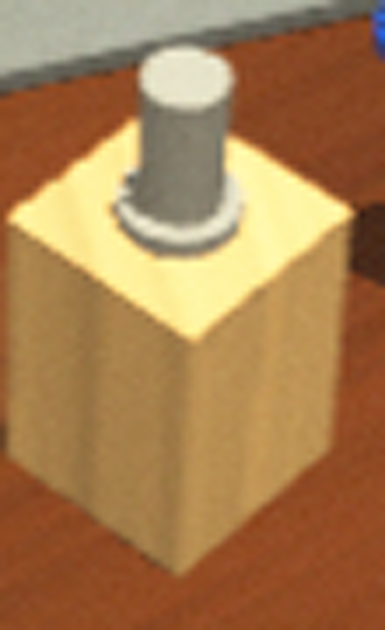

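Run:
```python
from cen import *
def c(x,y): return (295+(x+.5)/12-.5,160+(y+.5)/12-.5)
print(onz("top",[c(323,314)],.094),onz("top",[c(323,287)],.134),onz("top",[c(322,318)],.088))
def e(x,y): return (330+(x+.5)/7-.5,240+(y+.5)/7-.5)
print("scene",onz("scene",[e(186,77)],.134),onz("scene",[e(180,202)],.094))
q=[c(120,183),c(462,118),c(522,455),c(185,515)]; W=onz("top",q,.088); print(W.round(4), np.degrees(np.arctan2(W[1]-W[0],[1,1,1])[:2]), np.degrees(np.arctan2((W[0]-W[1])[1],(W[0]-W[1])[0])))
avg([.66,.05,.25],72.8,2)
```

```text
[[0.66808857 0.04818057 0.094     ]] [[0.66732562 0.04869931 0.134     ]] [[0.66818249 0.04828067 0.088     ]]
scene [[0.66654056 0.04615278 0.134     ]] [[0.66815869 0.04493516 0.094     ]]
[[0.6918 0.0847 0.088 ]
 [0.7045 0.0239 0.088 ]
 [0.6443 0.0122 0.088 ]
 [0.6325 0.072  0.088 ]] [ 0.732558   -3.48056546] 101.87204166225564
t 21.0 avg [ 0.4497 -0.0223  0.2014] sd [0.0003 0.0011 0.    ] yaw 72.43 turn z -0.0064
shift [ 0.1324  0.1786 -0.0486] F [ 0.2 -0.4 -0.3]
```

Emit:
step_arm(moves=[[0.0266,0.0375,0,0,0,0,0.085],[0.0266,0.0375,0,0,0,0,0.085],[0.0266,0.0375,0,0,0,0,0.085],[0.0266,0.0375,0,0,0,0,0.085],[0.0266,0.0375,0,0,0,0,0.085],[0,0,0,0,0,0,0.085],[0,0,0,0,0,0,0.085],[0,0,0,0,0,0,0.085]])

```text
time: 21.8
tool_pos: [0.6685, 0.0539, 0.2011]
tool_rot: [-0.0, 0.804, 0.594, -0.0]
contact_force: [0.2, -0.4, -0.3]
gripper_width: 0.995
```

```bash
python3 -c "
from h import *
avg([.668,.0495,.15],72.8,3)"
```

```text
t 21.95 avg [0.6684 0.0535 0.2016] sd [0.0001 0.0003 0.0004] yaw 72.87 turn z 0.0012
shift [-0.004   0.0008  0.0516] F [-0.4  0.1  0.8]
```

Emit:
step_arm(moves=[[-0.004,0.0008,0,0,0,0.001,0.085],[0,0,0.035,0,0,0,0.085],[0,0,0.03,0,0,0,0.085],[0,0,0.015,0,0,0,0.085],[0,0,0,0,0,0,0.085],[0,0,0,0,0,0,0.085]])

```text
time: 22.55
tool_pos: [0.669, 0.0485, 0.1223]
tool_rot: [0.0, 0.805, 0.593, 0.0]
contact_force: [0.4, -0.2, 0.7]
gripper_width: 0.997
```

```bash
python3 -c "
from h import *
avg([.668,.0495,.098],72.8,3)
s,ds=grab_frame('scene');crop(s,310,170,410,320,4,'pics/o2.png')"
```

```text
t 22.7 avg [0.6696 0.0485 0.1231] sd [0.0004 0.     0.0006] yaw 72.74 turn z -0.001
shift [ 0.0005 -0.0018  0.0251] F [-0.2 -0.3  0.5]
```

View pics/o2.png

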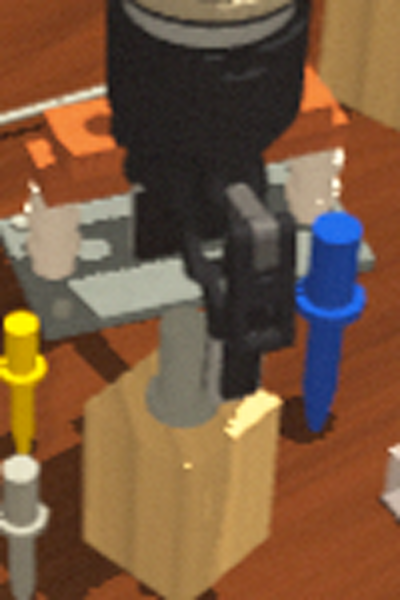

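```bash
python3 -c "
from h import *
t=np.array([.6696,.0485,.1231])
d=np.array([.955,-.296,0])
for k in(.0425,.057): print(proj('scene',[t+d*k+[0,0,.013]]))
print(proj('scene',[[.668,.0455,.134],[.668,.0455,.094]]))"
```

```text
[[367.50856575 267.28645134]]
[[370.75846305 273.42343125]]
[[356.35870095 251.21324805]
 [355.49321175 268.24311921]]
```

Emit:
step_arm(moves=[[0.0003,-0.0015,0,0,0,0,0.085],[0,0,0.015,0,0,0,0.085],[0,0,0.0095,0,0,0,0.085],[0,0,0,0,0,0,0.085],[0,0,0,0,0,0,0.05]])

```text
time: 23.25
tool_pos: [0.6666, 0.0495, 0.0954]
tool_rot: [-0.001, 0.805, 0.593, -0.001]
contact_force: [0.3, -0.3, -0.1]
gripper_width: 0.85
```

```bash
python3 -c "
from h import *
avg([.668,.0495,.098],72.8,3)"
```

```text
t 23.4 avg [0.667  0.0495 0.0961] sd [0.0003 0.     0.0006] yaw 72.75 turn z -0.0008
shift [ 0.0003  0.0009 -0.0019] F [-0.1  0.6 -1.3]
```

Emit:
step_arm(moves=[[0,0.0006,-0.002,0,0,0,0.05],[0,0,0,0,0,0,0.03],[0,0,0,0,0,0,0.01],[0,0,0,0,0,0,0.01],[0,0,0,0,0,0,0.01],[0,0,0,0,0,0,0.01],[0,0,0,0,0,0,0.01],[0,0,0,0,0,0,0.01]])

```text
time: 24.2
tool_pos: [0.6682, 0.0493, 0.0994]
tool_rot: [0.0, 0.805, 0.593, 0.0]
contact_force: [-0.5, -0.3, 5.1]
gripper_width: 0.239
```

```bash
python3 -c "
from h import *
avg([.668,.0495,.098],72.8,2)
s,ds=grab_frame('scene');crop(s,310,170,410,320,4,'pics/q2.png')"
```

```text
t 24.3 avg [0.6682 0.0493 0.0994] sd [0. 0. 0.] yaw 72.75 turn z -0.0008
shift [ 0.0002 -0.0003  0.0014] F [-1.5 -0.2  5.7]
```

View pics/q2.png

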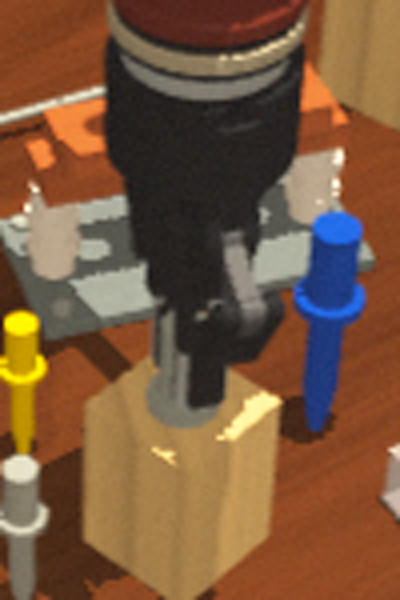

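Emit:
step_arm(moves=[[0,0,-0.005,0,0,0,0.01],[0,0,-0.015,0,0,0,0.01],[0,0,-0.02,0,0,0,0.01],[0,0,-0.02,0,0,0,0.01],[0,0,-0.02,0,0,0,0.01],[0,0,-0.02,0,0,0,0.01],[0,0,-0.02,0,0,0,0.01],[0,0,0,0,0,0,0.01]])

```text
time: 25.15
tool_pos: [0.6694, 0.0492, 0.2231]
tool_rot: [0.002, 0.805, 0.593, 0.002]
contact_force: [0.2, -0.8, -2.1]
gripper_width: 0.24
```

```bash
python3 -c "
from h import *
avg([.4969,.1295,.215],72.8,2)
s,ds=grab_frame('scene');crop(s,290,120,430,300,4,'pics/r2.png')
p,ds=grab_frame('top');crop(p,260,130,380,240,5,'pics/r.png')"
```

```text
t 25.25 avg [0.669  0.0492 0.222 ] sd [0.0004 0.     0.0012] yaw 72.75 turn z -0.0008
shift [ 0.0256 -0.1882  0.007 ] F [ 0.2 -0.9 -2.8]
```

View pics/r2.png

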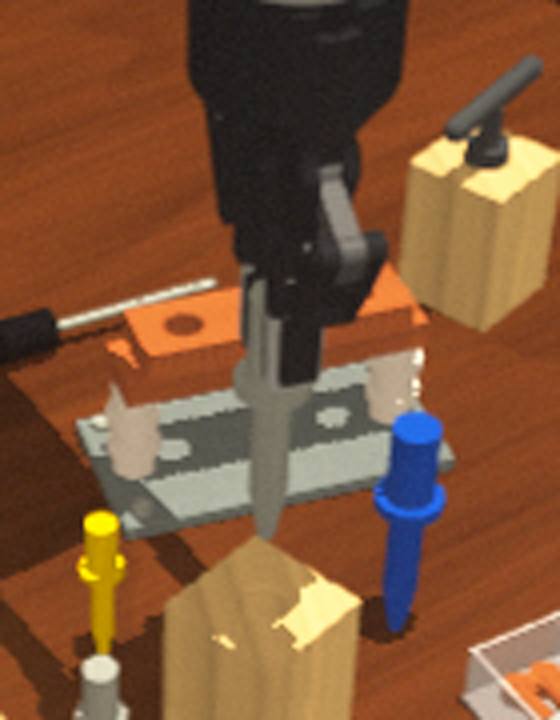

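```bash
python3 -c "
from h import *
t=np.array([.669,.0452,.222])
for dz in(-.0914,-.075,-.06,-.0414,-.02): print(dz,((proj('scene',[t+[0,0,dz]])-[290,120]+.5)*4-.5).round(1))
s,ds=grab_frame('scene');crop(s,330,200,380,260,12,'pics/s2.png')
for dz in(-.0914,-.066,-.0414,-.0114): print(dz,((proj('scene',[t+[0,0,dz]])-[330,200]+.5)*12-.5).round(1))
"
```

```text
-0.0914 [[267.5 533.9]]
-0.075 [[269. 505.]]
-0.06 [[270.4 477.8]]
-0.0414 [[272.2 443.3]]
-0.02 [[274.3 402.3]]
-0.0914 [[323.5 642.8]]
-0.066 [[330.5 507.3]]
-0.0414 [[337.5 370.9]]
-0.0114 [[346.5 197.5]]
```

View pics/s2.png

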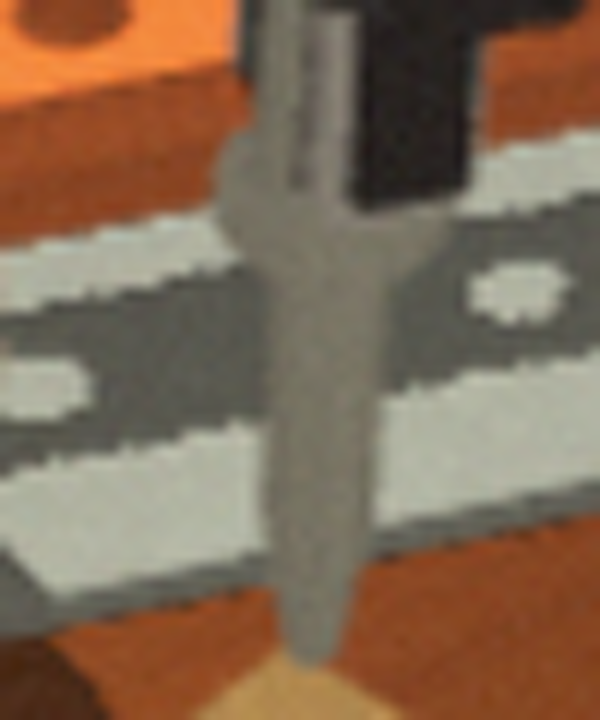

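Emit:
step_arm(moves=[[0.0054,-0.0375,0,0,0,0,0.01],[0.0054,-0.0375,0,0,0,0,0.01],[0.0054,-0.0375,0,0,0,0,0.01],[0.0054,-0.0375,0,0,0,0,0.01],[0.0054,-0.0375,0,0,0,0,0.01],[0,0,0,0,0,0,0.01],[0,0,0,0,0,0,0.01],[0,0,0,0,0,0,0.01]])

```text
time: 26.2
tool_pos: [0.4973, 0.1303, 0.2184]
tool_rot: [0.0, 0.805, 0.593, -0.0]
contact_force: [-0.3, -0.2, -1.1]
gripper_width: 0.236
```

```bash
python3 -c "
from h import *
avg([.4973,.1306,.1935],72.8,3)"
```

```text
t 26.35 avg [0.4974 0.1302 0.2185] sd [0.0001 0.0001 0.0001] yaw 72.71 turn z -0.0015
shift [ 0.0003 -0.0002  0.025 ] F [ 0.8  0.8 -2.3]
```

Emit:
step_arm(moves=[[0,0,0.012,0,0,0,0.01],[0,0,0.012,0,0,0,0.01],[0,0,0,0,0,0,0.01],[0,0,0,0,0,0,0.01]])

```text
time: 26.75
tool_pos: [0.4962, 0.1305, 0.1935]
tool_rot: [-0.001, 0.805, 0.593, -0.001]
contact_force: [-0.5, -0.5, -1.4]
gripper_width: 0.241
```

```bash
python3 -c "
from h import *
avg([.4973,.1306,.1935],72.8,3)
s,ds=grab_frame('scene');crop(s,310,150,370,220,10,'pics/u2.png')
g=np.load('f3.npz')['s'];crop(g,310,150,370,220,10,'pics/u3.png')
b=np.array([-.0009,-.0035,0])
for P in ([.4969,.1295,.096],[.4969,.1295,.105],[.4969,.1295,.15]): print(((proj('scene',[np.array(P)+b])-[310,150]+.5)*10-.5).round(1))
"
```

```text
t 26.9 avg [0.4966 0.1306 0.1942] sd [0.0003 0.0001 0.0006] yaw 72.75 turn z -0.0009
shift [0.0002 0.0007 0.0007] F [-0.3  0.5 -0.3]
[[260.7 511.3]]
[[261.2 475. ]]
[[264.  286.7]]
```

View pics/u2.png

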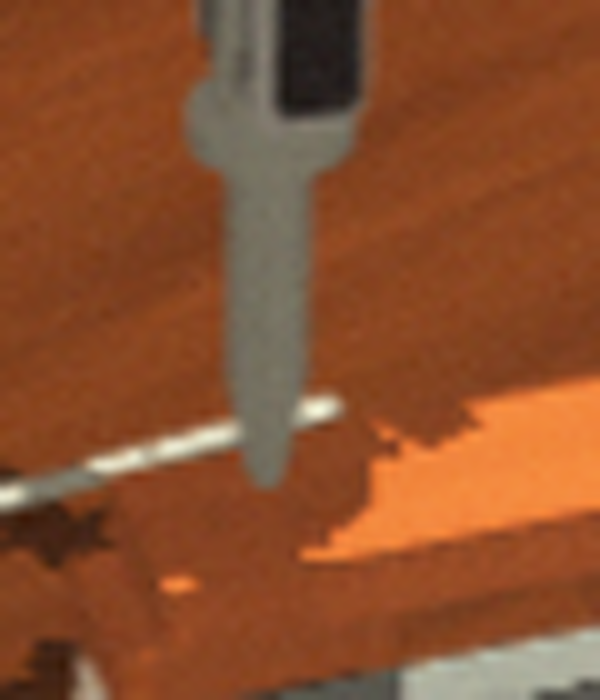

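View pics/u3.png

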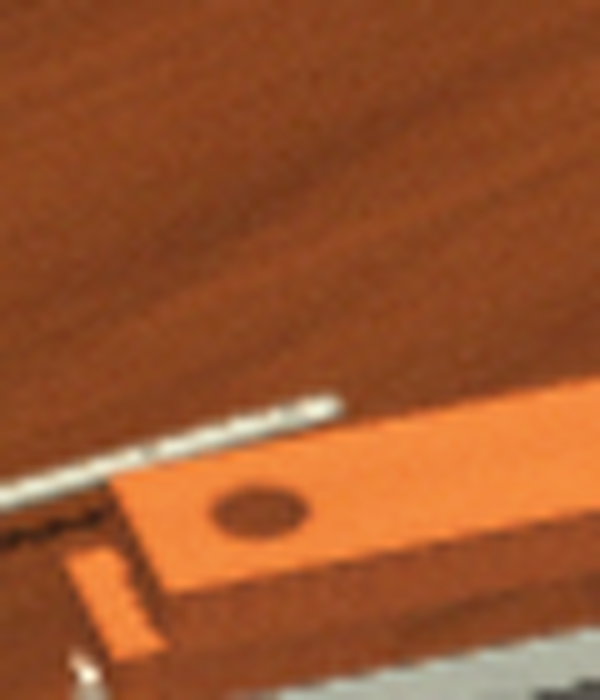

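Emit:
step_arm(moves=[[-0.0004,0.0008,0,0,0,0,0.01],[0,0,0.005,0,0,0,0.01],[0,0,0.005,0,0,0,0.01],[0,0,0.005,0,0,0,0.01],[0,0,0,0,0,0,0.01],[0,0,0,0,0,0,0.01]])

```text
time: 27.55
tool_pos: [0.4972, 0.13, 0.1793]
tool_rot: [-0.0, 0.805, 0.593, -0.0]
contact_force: [-0.1, 0.7, -2.2]
gripper_width: 0.241
```

```bash
python3 -c "
from h import *
avg([.4970,.1304,.1074],72.8,3)
s,ds=grab_frame('scene');crop(s,310,150,370,220,10,'pics/v2.png')
"
```

```text
t 27.7 avg [0.4973 0.13   0.1796] sd [0.0001 0.     0.0002] yaw 72.75 turn z -0.0008
shift [ 0.0002 -0.0004  0.0722] F [-0.8  0.  -1.2]
```

View pics/v2.png

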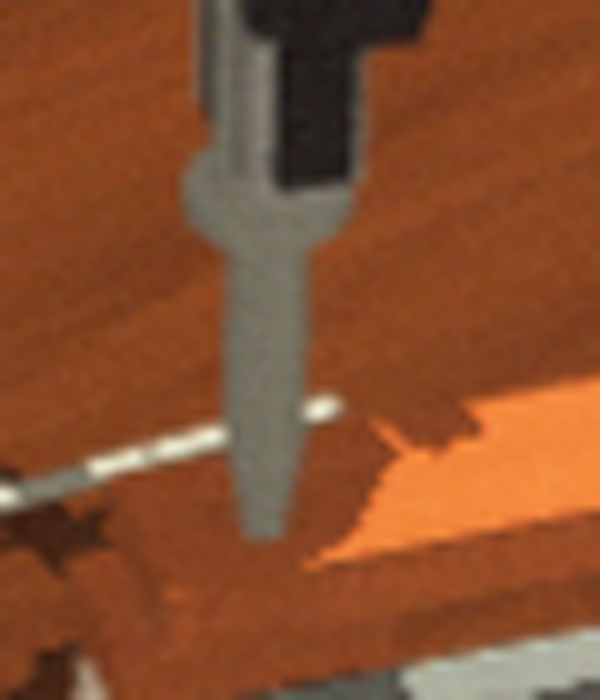

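Emit:
step_arm(moves=[[0,0,0.005,0,0,0,0.01],[0,0,0.005,0,0,0,0.01],[0,0,0,0,0,0,0.01]])

```text
time: 28.05
tool_pos: [0.4967, 0.1299, 0.1684]
tool_rot: [-0.001, 0.805, 0.593, -0.001]
contact_force: [-0.1, 0.3, -2.1]
gripper_width: 0.242
```

Emit:
step_arm(moves=[[0,0,0.004,0,0,0,0.01],[0,0,0.004,0,0,0,0.01],[0,0,0,0,0,0,0.01]])

```text
time: 28.35
tool_pos: [0.4969, 0.13, 0.1608]
tool_rot: [-0.0, 0.805, 0.593, -0.001]
contact_force: [0.4, -0.1, -2.5]
gripper_width: 0.241
```

Emit:
step_arm(moves=[[0,0,0.004,0,0,0,0.01],[0,0,0.004,0,0,0,0.01],[0,0,0.004,0,0,0,0.01],[0,0,0,0,0,0,0.01]])

```text
time: 28.75
tool_pos: [0.4968, 0.13, 0.1487]
tool_rot: [-0.0, 0.805, 0.593, -0.001]
contact_force: [0.1, -0.1, -1.9]
gripper_width: 0.239
```

Emit:
step_arm(moves=[[0,0,0.004,0,0,0,0.01],[0,0,0.004,0,0,0,0.01],[0,0,0.004,0,0,0,0.01],[0,0,0,0,0,0,0.01]])

```text
time: 29.15
tool_pos: [0.4968, 0.13, 0.1368]
tool_rot: [-0.0, 0.805, 0.593, -0.001]
contact_force: [-0.1, -0.5, -1.7]
gripper_width: 0.242
```

Emit:
step_arm(moves=[[0,0,0.005,0,0,0,0.01],[0,0,0.005,0,0,0,0.01],[0,0,0.005,0,0,0,0.01],[0,0,0.005,0,0,0,0.01],[0,0,0.003,0,0,0,0.01],[0,0,0,0,0,0,0.01]])

```text
time: 29.75
tool_pos: [0.4969, 0.13, 0.1139]
tool_rot: [-0.0, 0.805, 0.593, -0.001]
contact_force: [0.2, -0.1, -0.9]
gripper_width: 0.24
```

```bash
python3 -c "
from h import *
avg([.4970,.1304,.1074],72.8,3)
s,ds=grab_frame('scene');crop(s,310,150,370,220,10,'pics/w2.png')
"
```

```text
t 29.9 avg [0.4972 0.13   0.1143] sd [0.0002 0.     0.0003] yaw 72.76 turn z -0.0007
shift [ 0.0003 -0.0003  0.0069] F [ 0.5  0.6 -2. ]
```

View pics/w2.png

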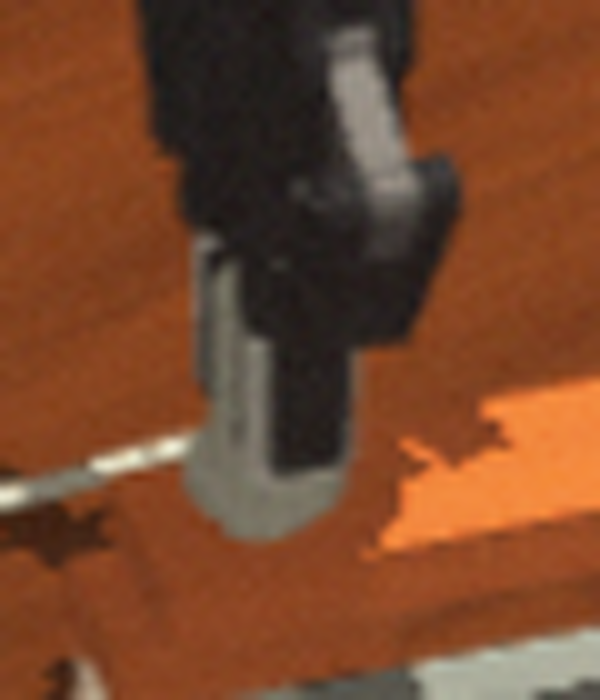

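Emit:
step_arm(moves=[[0,0,0.003,0,0,0,0.01],[0,0,0.002,0,0,0,0.01],[0,0,0.001,0,0,0,0.01],[0,0,0,0,0,0,0.01]])

```text
time: 30.35
tool_pos: [0.4973, 0.13, 0.1084]
tool_rot: [-0.0, 0.805, 0.593, -0.0]
contact_force: [-0.1, -0.6, -1.1]
gripper_width: 0.24
```

Emit:
step_arm(moves=[[0,0,0.001,0,0,0,0.01],[0,0,0,0,0,0,0.01]])

```text
time: 30.55
tool_pos: [0.4974, 0.13, 0.1076]
tool_rot: [-0.0, 0.805, 0.593, -0.0]
contact_force: [-0.6, 0.1, -1.9]
gripper_width: 0.243
```

Emit:
step_arm(moves=[[0,0,0.001,0,0,0,0.01],[0,0,0,0,0,0,0.01]])

```text
time: 30.75
tool_pos: [0.4976, 0.13, 0.1074]
tool_rot: [0.0, 0.805, 0.593, 0.0]
contact_force: [-1.7, -1.2, 3.2]
gripper_width: 0.24
```

Emit:
step_arm(moves=[[0,0,0.001,0,0,0,0.01],[0,0,0,0,0,0,0.01]])

```text
time: 30.95
tool_pos: [0.4976, 0.1301, 0.1073]
tool_rot: [0.0, 0.805, 0.593, -0.0]
contact_force: [-4.3, -0.4, 8.0]
gripper_width: 0.241
```

Emit:
step_arm(moves=[[0,0,-0.001,0,0,0,0.01],[0,0,0,0,0,0,0.03],[0,0,0,0,0,0,0.05],[0,0,0,0,0,0,0.085],[0,0,0,0,0,0,0.085],[0,0,0,0,0,0,0.085],[0,0,-0.02,0,0,0,0.085],[0,0,-0.04,0,0,0,0.085]])

```text
time: 31.75
tool_pos: [0.4946, 0.1297, 0.1633]
tool_rot: [-0.002, 0.805, 0.593, -0.004]
contact_force: [0.6, -0.8, 0.3]
gripper_width: 0.99
```

Emit:
step_arm(moves=[[0,0,-0.05,0,0,0,0.085],[0,0,-0.02,0,0,0,0.085],[-0.05,0,0,0,0,0,0.085],[-0.05,0,0,0,0,0,0.085],[-0.05,0,0,0,0,0,0.085],[-0.05,0,0,0,0,0,0.085],[-0.02,0,0,0,0,0,0.085],[0,0,0,0,0,0,0.085]])

```text
time: 32.55
tool_pos: [0.4315, -0.0822, 0.2368]
tool_rot: [0.0, 0.807, 0.591, 0.0]
contact_force: [0.8, 0.8, 0.1]
gripper_width: 0.997
```

Run:
```python
from cen import *
plan()
p,d=grab_frame("top"); s,ds=grab_frame("scene")
np.savez("f4.npz",p=p,d=d,s=s,ds=ds)
cv2.imwrite("pics/y.png",p[:,:,::-1]); crop(s,280,120,420,270,5,"pics/y2.png")
C=cloud("top",d); print((C[258:272:2,272:292:2,2]*1000).round(0).astype(int))
o,b,m=holes("top",p,(215,215,315,295))
for q in o:
    if q[2]>25: print(q[0].round(2),onz("top",[q[0]],.096).round(4))
for br in b:
    W=onz("top",br,.096); r=cv2.minAreaRect((W[:,:2]*1000).astype(np.float32)); print("  bar",np.round(r[0],1),np.round(r[1],1),round(r[2],1))
```

```text
t 32.55 tcp [ 0.4315 -0.0822  0.2368] yaw 72.49 tilt z [ 4.e-04 -6.e-04 -1.e+00] F [0.8 0.8 0.1] gw 0.997
[[ 99  97  97 104 104 102 103  95  97  99]
 [ 99  95 102 142 139 145 104 103 100  93]
 [102 106 146 142 144 144 140  99  99  96]
 [ 96 104 146 143 146 142 140 112 104 101]
 [ 98 103 139 142 144 141 144 105  98  98]
 [103  97 142 148 146 142 143 102  99 100]
 [ 97  96 104 108  99 101 104 102  97  96]]
[241.71 252.32] [[0.5232 0.2142 0.096 ]]
  bar [509.5 171.6] [159.6  39.2] 72.8
```

View pics/y.png

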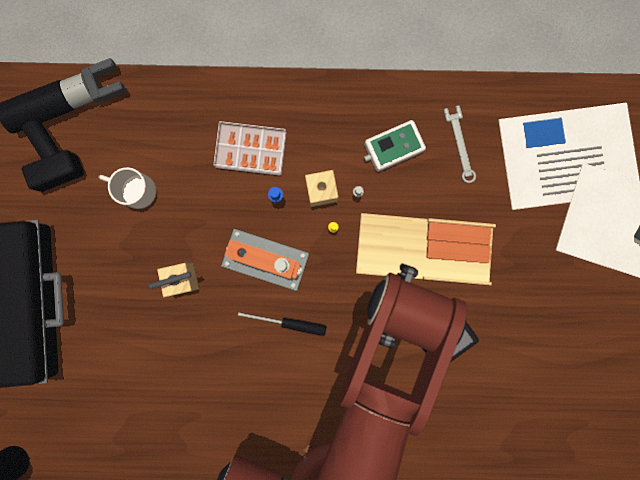

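View pics/y2.png

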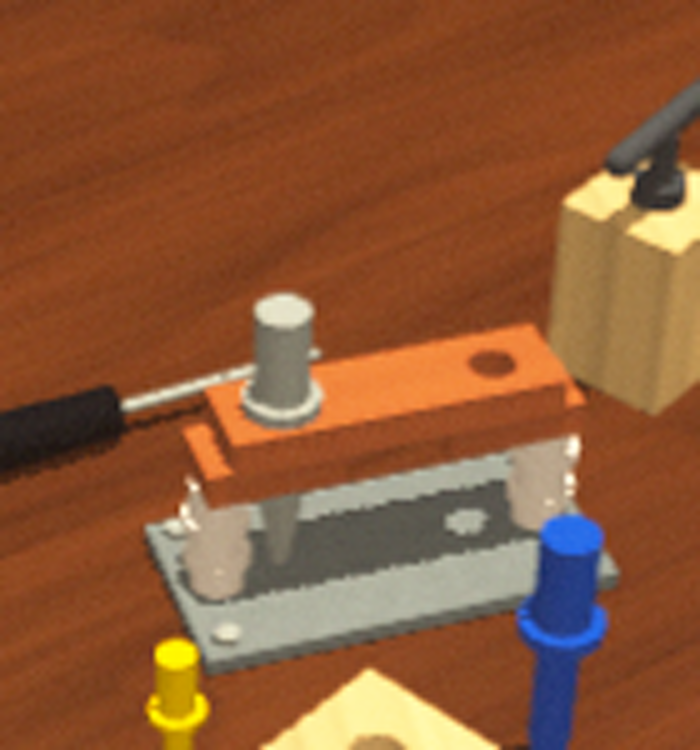

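```bash
python3 -c "
from plant import *
print(job_done(),state()['time'])"
```

```text
the job is handed in; nothing more can be done
the job is handed in; nothing more can be done
```

The job is done and handed in at about 32.6 s of the 70 s. I slid the link bar about 114 mm out of its lane and laid it flat across the rig gap. I then pushed the larger grey tapered pin through the link bar and the fixed bar end on the rig's -x side (rig_right).

**Link bar position:** my first placing was about 2 mm off in both cameras, so I gripped the bar again and shifted it. After that its holes were within about 0.4 mm of the fixed holes in the top camera. In the last frame the free hole and the bar outline had not moved.

**Pin:** it went down with almost no side force, and I pressed on until the collar met the link with about 10 N. Depth puts the pin top at about 143 mm, where 142 mm is expected for a seated collar. The tip shows below the fixed bar end.

**Other checks:**
- The two plain bars appear still side by side in their places in the tray, judged by eye in the last top picture.
- The arm is clear of everything, with the gripper open.
- The largest contact force I read was about 10 N.

**Disagreement:** the scene camera reads points in world y about 3 to 4 mm lower than the arm and about 2.5 mm lower than the top camera. I used it only for relative comparisons.

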